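Trace the joint of a split dental cast and pack up the case

TASK

Take the stylus from its fork and run its tip lightly and slowly (about 2 cm a second) through the whole U-shaped seam of the plaster cast, from the end with the steel stud round to the other end, in one pass without lifting it out, then hang it back upright on its fork. Also pick every crowned stub die out of the shallow crate and put it in the steel tray, leaving the discs and the bar in the crate and the bowl and jar where they are. When all that is done, turn the lamp's dimmer knob fully anticlockwise to its stop.

Things in the scene. Friction and masses are not known exactly. Their poses are not given: they have to be found in the camera images.
- cast: Fixed plaster dental cast, 94 x 92 mm, on a steel plate 104 x 100 mm. Origin: centre of its underside, on the bench. Its U-shaped seam is a groove 8 mm wide, open upward, floor 30 mm above the bench (thin dark line along it), between the inner palate piece (top at 36 mm) and the tooth row (top at 42 mm). A steel stud 7 mm across, 6 mm high, at own x = -37, y = +40 mm marks the start end
- seam0 (a point): Start of the seam, at the studded end: middle of the groove floor. Axes as the cast's. The seam's middle line runs straight from here to point 1, on a half circle of 28 mm radius about the cast's vertical axis through points 1, 2, 3, 4, 5 (round the cast's +x side), and straight to the far end
- seam1 (a point): Point 1 in order along the seam: middle of the groove floor. Axes as the cast's. Own x, y in the cast's frame: 0, 28 mm
- seam2 (a point): Point 2 in order along the seam: middle of the groove floor. Axes as the cast's. Own x, y in the cast's frame: 20, 20 mm
- seam3 (a point): Point 3 in order along the seam: middle of the groove floor. Axes as the cast's. Own x, y in the cast's frame: 28, 0 mm
- seam4 (a point): Point 4 in order along the seam: middle of the groove floor. Axes as the cast's. Own x, y in the cast's frame: 20, -20 mm
- seam5 (a point): Point 5 in order along the seam: middle of the groove floor. Axes as the cast's. Own x, y in the cast's frame: 0, -28 mm
- seam6 (a point): Far end of the seam: middle of the groove floor. Axes as the cast's. Own x, y in the cast's frame: -22, -28 mm
- stylus: Loose straight tracing stylus hanging upright by its collar, z up, about 45 g; lifts straight out. Origin: centre of the underside of its steel collar (28 mm across, 6 mm thick). Above the collar a round black handle 14 mm across, from z = 6 to 60 mm; below it a round shank 8 mm across, tapering from z = -58 mm to the tip at z = -75 mm
- stylus_tip (a point): The blunt stylus tip, 3 mm across, 75 mm below the stylus origin along its axis
- fork_seat (a point): On the fixed aluminium fork stand of the stylus: where the middle of the collar's underside belongs, between the prongs and level with their tops, 120 mm above the bench. Two level prongs point along its own -x, the slot between them 14 mm wide and open to -x (prongs from x = -16 mm to the post at x = 28 mm, whose top is 118 mm high)
- dimmer_grip (a point): Grip point of the lamp's dimmer, a round knob 44 mm across with a bar grip across it; on the turning axis (vertical), turns with the knob; its x axis lies along the bar, so fingers close along its y axis. The bar is 42 mm long and 14 mm thick, from 12 to 44 mm above the bench; the grip point is 37 mm above the bench. The white base plate is fixed, 68 mm across and 6 mm high
- dimmer (a joint): Turn of the dimmer in rad: 0 at the fully anticlockwise stop (lamp at its minimum), growing clockwise as seen from above, up to 4.7. Stays where it is left (friction 0.04 N m)
- crate: Fixed shallow open grey crate 190 x 230 x 20 mm, walls 5 mm, floor 5 mm thick; origin: centre of its underside. Holds the dies mixed with two discs and a bar
- tray: Fixed open steel case tray 128 x 128 x 20 mm, walls 4 mm, floor 4 mm thick; origin: centre of its underside
- die1: Loose plaster stub die: an upright cylinder 24 mm across and 28 mm high with a round crown 19 mm across on top, 38 mm high in all, about 28 g. Origin: centre of its foot, z up its axis. Starts standing in the crate; between two and four dies are present
- die2: Loose plaster stub die: an upright cylinder 24 mm across and 28 mm high with a round crown 19 mm across on top, 38 mm high in all, about 28 g. Origin: centre of its foot, z up its axis. Starts standing in the crate; between two and four dies are present
- die3: Loose plaster stub die: an upright cylinder 24 mm across and 28 mm high with a round crown 19 mm across on top, 38 mm high in all, about 28 g. Origin: centre of its foot, z up its axis. Starts standing in the crate; between two and four dies are present
- die4: Loose plaster stub die: an upright cylinder 24 mm across and 28 mm high with a round crown 19 mm across on top, 38 mm high in all, about 28 g. Origin: centre of its foot, z up its axis. Starts standing in the crate; between two and four dies are present
- disc1: Loose flat plaster disc in the crate, 34 mm across, 14 mm high; origin: centre of its underside. Stays in the crate
- disc2: Another such disc. Stays in the crate
- bar: Loose plaster bar in the crate, 40 x 16 x 16 mm (long along its x); origin: centre of its underside. Stays in the crate
- bowl: Bystander: green mixing bowl, 100 mm across, 55 mm high; origin: centre of its underside
- jar: Bystander: white jar, 52 mm across, 60 mm high; origin: centre of its underside
Mind the look-alikes: they are no part of the job. What is shaped like the part that bears dimmer_grip but pink or purple is not meant.

How it is judged:
On the way, in this order (a step that is already met when the one before it is completed fails the run):
1. Tip in the seam at the studded end (distance between stylus_tip and seam0 below 0.005 m), for 0.05 s.
2. Tip at the second seam point (distance between stylus_tip and seam1 below 0.005 m), for 0.05 s.
3. Tip at seam point 2 (distance between stylus_tip and seam2 below 0.005 m), for 0.05 s.
4. Tip at seam point 3 (distance between stylus_tip and seam3 below 0.005 m), for 0.05 s.
5. Tip at seam point 4 (distance between stylus_tip and seam4 below 0.005 m), for 0.05 s.
6. Tip at seam point 5 (distance between stylus_tip and seam5 below 0.005 m), for 0.05 s.
7. Tip at the far end of the seam (distance between stylus_tip and seam6 below 0.005 m), for 0.05 s.
8. Stylus hung back on its fork and every die lying or standing in the tray, let go (horizontal distance between stylus and fork_seat below 0.01 m and z of stylus in the frame of fork_seat between -0.005 and 0.004 m and angle between stylus's own z axis and vertical below 0.12 rad and contact force between the fingers and stylus below 0.1 N and x of die1 in the frame of tray between -0.06 and 0.06 m and y of die1 in the frame of tray between -0.06 and 0.06 m and z of each of die1, die2, die3, die4 in the frame of tray below 0.022 m and linear speed of each of die1, die2, die3, die4 below 0.03 m/s and x of die2 in the frame of tray between -0.06 and 0.06 m and y of die2 in the frame of tray between -0.06 and 0.06 m and x of die3 in the frame of tray between -0.06 and 0.06 m and y of die3 in the frame of tray between -0.06 and 0.06 m and x of die4 in the frame of tray between -0.06 and 0.06 m and y of die4 in the frame of tray between -0.06 and 0.06 m), for 0.2 s.
9. Then the dimmer is turned to its anticlockwise stop (value of joint dimmer below 0.1 rad), for 0.2 s.
At the end, for the whole second after the job is handed in: The stylus hangs upright on its fork (collar within 10 mm of the seat sideways, -5 to +4 mm in height, tilt under 0.12 rad), let go; every die present lies or stands at rest on the tray floor within its walls; discs and bar rest in the crate; the dimmer is within 0.10 rad of its anticlockwise stop (all of step 8 and x of disc1 in the frame of crate between -0.095 and 0.095 m and y of disc1 in the frame of crate between -0.115 and 0.115 m and z of each of disc1, disc2, bar in the frame of crate below 0.024 m and linear speed of each of disc1, disc2, bar below 0.03 m/s and x of disc2 in the frame of crate between -0.095 and 0.095 m and y of disc2 in the frame of crate between -0.115 and 0.115 m and x of bar in the frame of crate between -0.095 and 0.095 m and y of bar in the frame of crate between -0.115 and 0.115 m and value of joint dimmer below 0.1 rad); the robot touches nothing.
It fails at once if The stylus moves faster than 80 mm/s while its tip is in the seam (x of stylus_tip in the frame of cast between -0.03 and 0.046 m and y of stylus_tip in the frame of cast between -0.044 and 0.044 m and z of stylus_tip in the frame of cast below 0.036 m and linear speed of stylus above 0.08 m/s).
It fails at once if The tip is lifted out of the seam over the round of the arch (6.5 to 15 mm above the seam floor) (x of stylus_tip in the frame of cast between 0.004 and 0.046 m and y of stylus_tip in the frame of cast between -0.044 and 0.044 m and z of stylus_tip in the frame of cast between 0.0365 and 0.045 m).
It fails at once if The stylus presses on the cast with more than 25 N (contact force between stylus and cast above 25 N).
It fails at once if The bowl is shifted by more than 30 mm (distance of bowl from where it was at the start of the episode above 0.03 m).
It fails at once if The jar is shifted by more than 30 mm (distance of jar from where it was at the start of the episode above 0.03 m).
Of die1, die2, die3, die4 only 2 to 4 are there at a start; the rules pass over those that are not, and their reading is None.
At some moment in a run one of die1, die2, die3, die4 may be knocked a few centimetres aside while the robot is not near it.
It also fails if it takes over 210 s, if anything falls off the work surface, if the arm or the gripper's body presses on something with over 40 N, if the wrist force passes 120 N, or if a joint passes its speed limit or range.

ROBOT

A 7-joint arm with a two-finger parallel gripper is mounted at the origin on the work surface. World frame = base frame: x ahead of the robot, y to its left, z up, the work surface at z = 0. Lengths are in m, angles in rad, forces in N, time in s.
With the tool pointing down it reaches from about 0.425 to 0.95 m from the base axis. Payload 16.7 kg.
Tool frame: the origin (TCP) lies between the finger pads; the fingertips stand 11 mm ahead of it and the grasp point (between the pads) lies 8 mm behind it; z points along the fingers, y is the direction in which the jaws open and shut (so a half turn about z gives the same grasp; the last joint's range is limited). The gripper opens to 94 mm and grips with 3 to 60 N. Pads are 16 mm wide; open, the fingers measure 119 mm over their backs; the gripper's body (75 mm by 177 mm) begins 78 mm behind the grasp point.
Start: joints at [0.965, 0.426, 0.074, 1.606, -0.034, 1.111, -0.067], TCP at [0.298, -0.606, 0.216] pointing down, gripper open.
Joint ranges: [-2.85, 2.85], [-0.5, 2.14], [-1.23, 1.37], [0.21, 2.46], [-1.02, 4.16], [0.16, 2.05], [-2.73, 2.73]. Speed limits (rad/s): [1.89, 1.89, 2.39, 2.39, 3.01, 3.01, 3.01].

INTERFACE

Orientations are given as a unit quaternion [x, y, z, w].
In Python, from station import robot gives the robot as it stands. The module is installed in compiled form; this text tells all that it offers.
- The arm moves only by the tool jog_arm, never from a script. Its argument "commands" is one flat list of numbers, 7 for each row, row after row: the shift along the tool's x, y, z in mm, then the turn, a rotation vector about the tool's x, y, z in rad, then the finger opening in mm, from 0 to 94. In form: [x, y, z, rx, ry, rz, gripper, x, y, z, rx, ry, rz, gripper, ...]. A call has 1 to 10 rows; each row shifts and turns the pose as measured when the row begins, along the tool's axes as they then stand; what a row does not reach is not made up. A row lasts 1/10 s, in which the tool goes at most 50 mm and 8.59 degrees, less where a joint would pass 70% of its speed; a pose out of reach is approached as far as the arm can. A call with a gripper value outside its range is refused whole. The fingers move at their own pace and stop on an object; the grip force is fixed at half the most. Time passes only in rows, so rows that do not move let the fingers close. It gives the time, the measured TCP pose, the force and the opening at its end, in the units of the state.
- robot.get_state(): the state, without advancing time (a new reading comes with each control period).
- robot.snapshot(name): name is "side" or "top"; returns the picture (384x512x3 uint8, red, green, blue); there is no depth.
- robot.camera_model(name): a dict with "fx", "fy", "cx", "cy" (pixels), "R" (3x3) and "t" (3): a world point X has camera coordinates R X + t. Camera axes: x right, y down, z forward; pixel columns grow to the right and rows downward; lengths in m; the calibration is good to about 2 mm. A picture is of the moment at which its call begins. camera_model takes no time and is no camera call.
- robot.finish_job(): hands the job in, once; it reports no verdict.
The state is a dict: "t": time; "qpos": joint angles; "dq": joint speeds; "joint_efforts": joint torques, N m; "ee_pos": TCP position; "orientation": TCP orientation; "wrist_force": force on the tool from outside, world axes, zero at the start; "torque": the same for the moment, N m; "finger_gap": opening from 0.0 (shut) to 1.0 (fully open).
Only numpy, scipy, OpenCV 4.12 (cv2) and the standard library are available. Lean on these libraries where they do the work, as an engineer would, in place of code of your own. Each camera call takes 0.05 s, during which the arm holds its last target.

## Working session

There is one attempt and no reset: what is moved stays moved. The work goes in short steps, Python scripts to look and compute and a tool call to move; the robot and the scene stay as the last step left them, time stands still between calls to the robot, and variables do not carry over. Pictures are saved under pics/ and viewed, and the job is handed in when it is done.

Besides the shell and the picture viewer there is one more tool, called as name(argument=value, ...), one argument or row to a line, values as JSON. jog_arm: Moves the arm, as the interface text tells. Its arguments: {"type":"object","properties":{"commands":{"type":"array"}},"required":["commands"]}

```bash
mkdir -p pics
python3 - <<'E'
from station import robot
import cv2,numpy as np
for n in("side","top"):
    im=robot.snapshot(n); cv2.imwrite(f"pics/{n}0.png",cv2.resize(im[:,:,::-1],(800,600),interpolation=cv2.INTER_CUBIC)); cv2.imwrite(f"pics/{n}0raw.png",im[:,:,::-1])
    c=robot.camera_model(n); print(n,{k:np.round(v,4).tolist() for k,v in c.items()}, "pos",np.round(-np.array(c["R"]).T@np.array(c["t"]),3))
print(robot.get_state())
E
```

```text
side {'fx': 389.5695, 'fy': 389.5695, 'cx': 261.0674, 'cy': 188.8697, 'R': [[0.9775, -0.2108, -0.0051], [-0.1594, -0.7229, -0.6723], [0.138, 0.658, -0.7402]], 't': [-0.5963, 0.1338, 1.1014]} pos [ 0.452 -0.754  0.902]
top {'fx': 477.6622, 'fy': 477.6622, 'cx': 250.9758, 'cy': 191.2186, 'R': [[-0.0238, -0.9997, 0.0081], [-0.9939, 0.0227, -0.1075], [0.1072, -0.0106, -0.9942]], 't': [-0.0008, 0.6105, 1.3622]} pos [ 0.461 -0.     1.42 ]
{'t': 0.1, 'qpos': array([ 0.9645331 ,  0.42667762,  0.07388837,  1.60655668, -0.0340988 ,
        1.11080262, -0.06714617]), 'dq': array([-4.19415388e-05, -1.19792837e-03,  1.64178534e-03, -1.06795774e-03,
       -1.29657700e-03, -1.14486847e-03,  7.62667290e-05]), 'joint_efforts': array([ 7.45640660e-03, -9.37472248e+01,  3.67631927e+00, -4.55038333e+01,
       -4.86568641e-02,  1.68495759e-02,  6.59146917e-05]), 'ee_pos': array([ 0.29748576, -0.60547089,  0.21583522]), 'orientation': array([ 9.74046343e-01,  2.26347900e-01, -1.82033597e-04, -5.63282611e-04]), 'wrist_force': array([ 0.49974407, -0.14470555,  0.77903986]), 'torque': array([-0.00590822, -0.01940491,  0.02211424]), 'finger_gap': 1.0003756183546675}
```

View pics/top0.png

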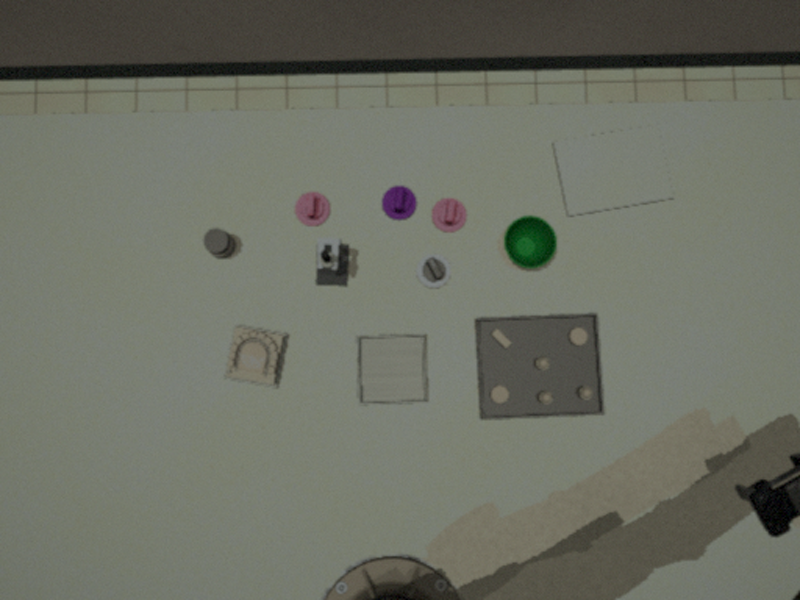

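View pics/side0.png

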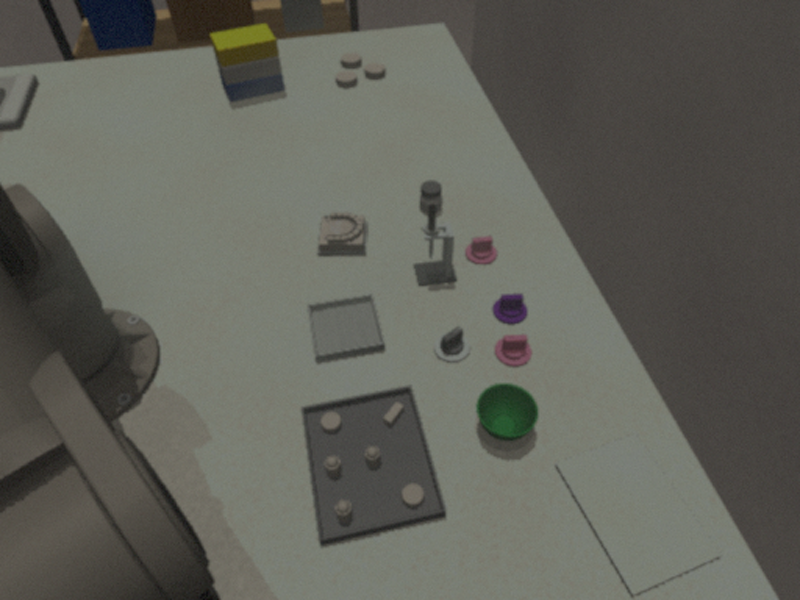

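The top view shows the bowl at (530,242), the jar at (220,243) and the cast at (255,355). The fork with the stylus is at (330,260), the tray at (392,368) and the crate at (540,366).

- **Dimmer candidates:** white-base knob (433,270), pink (312,208), pink (449,214) and purple (399,202). I choose the white-base one.
- **Dies:** crowned ones at (542,364), (545,397) and (586,393). The look-alikes are discs at (500,395) and (578,337), and the bar at (502,338).

Next I'll average some frames and look at close crops.

```bash
cat > h.py <<'E'
from station import robot
import cv2,numpy as np
def avg(n,k=8):
    return np.mean([robot.snapshot(n).astype(float) for _ in range(k)],0)
def show(im,u0,u1,v0,v1,name,s=None):
    c=im[v0:v1,u0:u1]; s=s or min(780/(u1-u0),590/(v1-v0))
    c=cv2.resize(c,None,fx=s,fy=s,interpolation=cv2.INTER_CUBIC)
    lo,hi=np.percentile(c,1),np.percentile(c,99.5); c=np.clip((c-lo)/(hi-lo)*255,0,255).astype(np.uint8)
    cv2.imwrite("pics/"+name,c[:,:,::-1]); return s
def cam(n):
    c=robot.camera_model(n); K=np.array([[c["fx"],0,c["cx"]],[0,c["fy"],c["cy"]],[0,0,1]]); return K,np.array(c["R"]),np.array(c["t"])
def px2w(n,u,v,z):
    K,R,t=cam(n); d=R.T@np.linalg.inv(K)@np.array([u,v,1.]); o=-R.T@t; return o+d*(z-o[2])/d[2]
def w2px(n,p):
    K,R,t=cam(n); q=K@(R@np.array(p)+t); return q[:2]/q[2]
def tri(pa,pb):
    A=[]
    for n,(u,v) in (("side",pa),("top",pb)):
        K,R,t=cam(n); P=K@np.c_[R,t]; A+=[u*P[2]-P[0],v*P[2]-P[1]]
    X=np.linalg.svd(np.array(A))[2][-1]; return X[:3]/X[3]
def rod(): 
    return robot.get_state()
E
python3 - <<'E'
from h import *
for n in("top","side"):
    im=avg(n,10); np.save(n+"1.npy",im)
t=np.load("top1.npy");s=np.load("side1.npy")
print(show(t,130,280,125,255,"t_left.png"),show(t,220,400,125,275,"t_right.png"))
print(show(s,190,320,100,190,"s_up.png"),show(s,180,350,185,355,"s_lo.png"))
E
```

```text
4.538461538461538 3.933333333333333
6.0 3.4705882352941178
```

View pics/t_left.png

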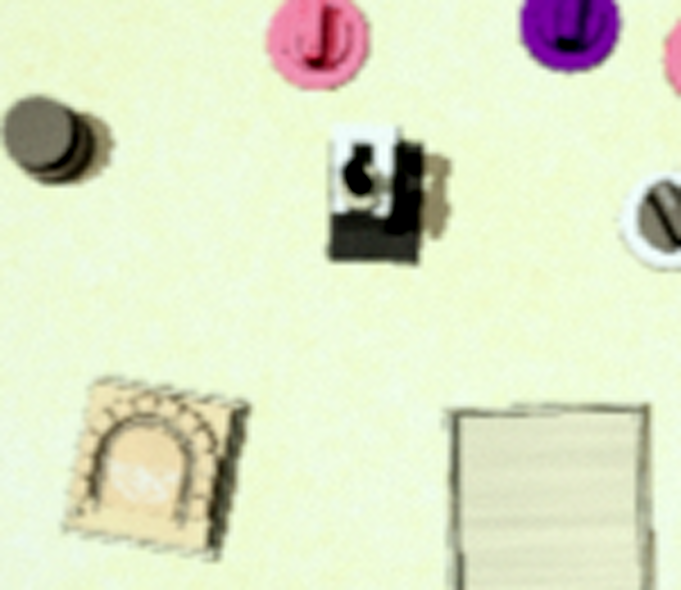

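View pics/t_right.png

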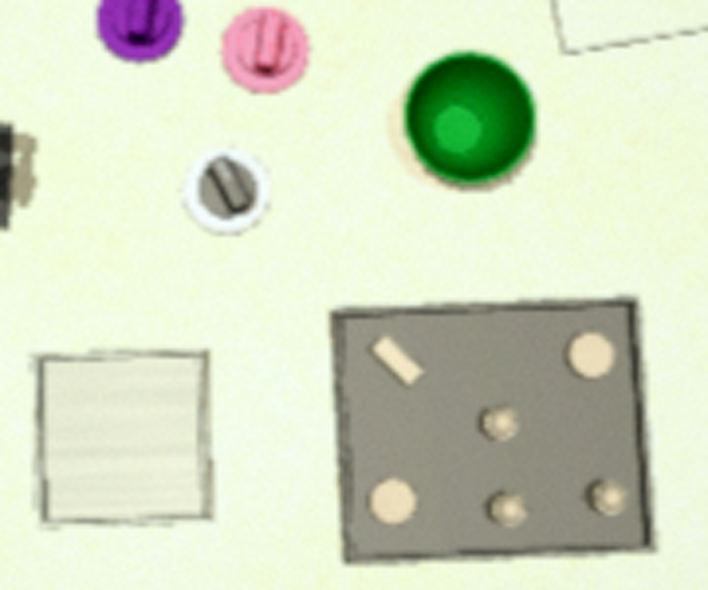

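View pics/s_up.png

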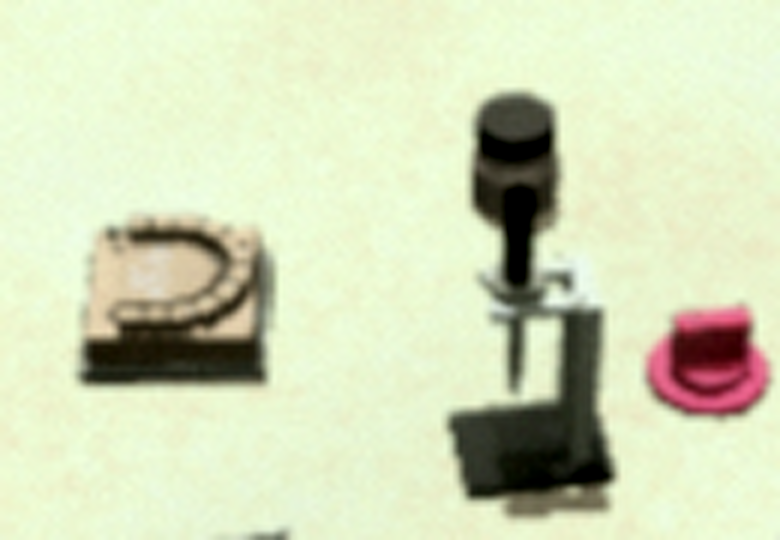

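View pics/s_lo.png

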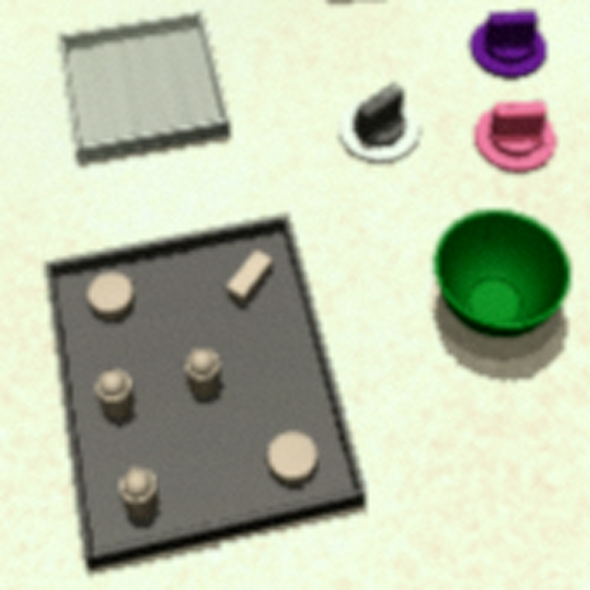

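Close crops confirm the choices: white-base knob with a grey bar (top-crop 228,190), three crowned dies, stud at the cast's lower left, and stylus on the fork. Next I'll measure the cast and stylus in detail.

Run:
```python
from h import *
t=np.load("top1.npy");s=np.load("side1.npy")
print(show(t,140,190,203,253,"c1.png",11.8),show(s,200,240,132,166,"c2.png",16))
print(show(t,195,235,147,187,"c3.png",14),show(s,260,300,110,190,"c4.png",7.3))
```

```text
11.8 16
14 7.3
```

View pics/c1.png

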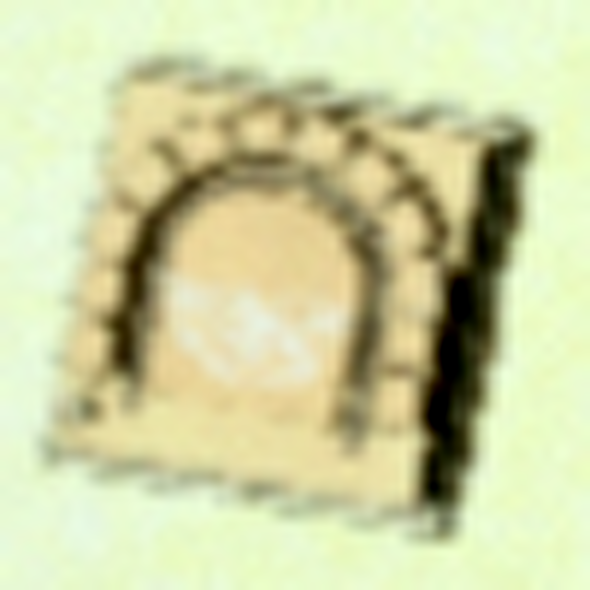

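View pics/c2.png

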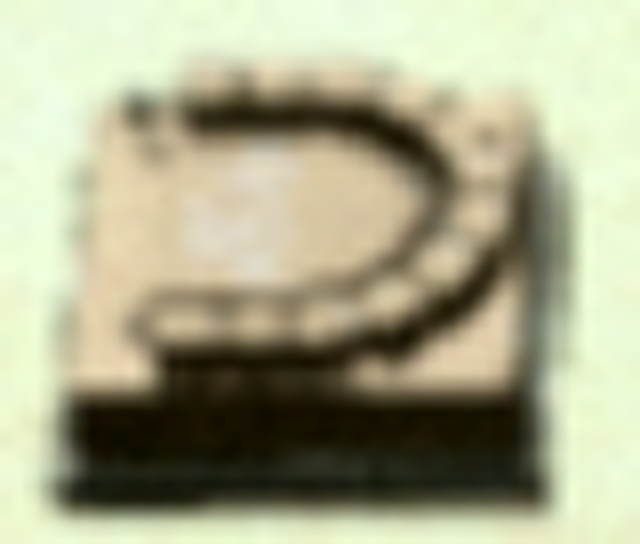

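View pics/c3.png

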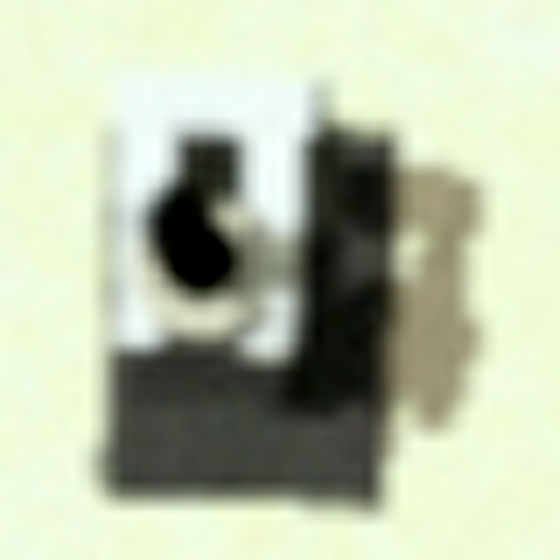

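View pics/c4.png

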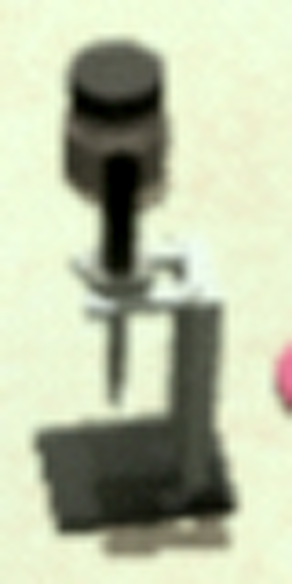

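Run:
```python
from h import *
# crop px -> image px (resize: (u+.5)/s-.5+off)
T=lambda u,v:((u+.5)/11.8-.5+140,(v+.5)/11.8-.5+203)
S=lambda u,v:((u+.5)/16-.5+200,(v+.5)/16-.5+132)
prs={"+x-y":((525,395),(487,135)),"-x-y":((65,395),(420,505)),"-x+y":((105,100),(55,440)),"+x+y":((530,105),(130,70)),"stud":((142,108),(85,408))}
W={}
for k,(a,b) in prs.items():
    X=tri(S(*a),T(*b)); W[k]=X
    print(k,np.round(X*1e3,1), "res",np.round(w2px("side",X)-S(*a),1),np.round(w2px("top",X)-T(*b),1), "top@30",np.round(px2w("top",*T(*b),.03)*1e3,1),"side@30",np.round(px2w("side",*S(*a),.03)*1e3,1))
# groove line points (side & top) : top picks on groove right arm & arc
for p in [(355,430),(365,370),(378,270),(358,225),(310,180),(270,165),(200,180),(150,240),(128,340),(130,395)]:
    print(p,np.round(px2w("top",*T(*p),.030)*1e3,1))
```

```text
+x-y [551.3 191.6  22.1] res [-0.9  0.1] [ 0.  -0.7] top@30 [548.8 190.5  30. ] side@30 [553.4 183.1  30. ]
-x-y [459.7 208.3  25.5] res [-0.5  0.1] [-0.  -0.4] top@30 [458.5 207.6  30. ] side@30 [461.3 203.4  30. ]
-x+y [478.  297.4  27.3] res [-0.7  0.1] [-0.  -0.5] top@30 [476.5 296.8  30. ] side@30 [480.3 294.2  30. ]
+x+y [568.4 279.5  24.2] res [-0.5  0.1] [ 0.  -0.4] top@30 [566.8 278.4  30. ] side@30 [569.2 272.7  30. ]
stud [485.5 289.4  30.3] res [-0.6  0.1] [-0.  -0.5] top@30 [484.1 289.5  30. ] side@30 [487.7 289.8  30. ]
(355, 430) [477.2 223.4  30. ]
(365, 370) [491.8 220.9  30. ]
(378, 270) [516.2 217.6  30. ]
(358, 225) [527.3 222.4  30. ]
(310, 180) [538.7 234.2  30. ]
(270, 165) [542.6 244.   30. ]
(200, 180) [539.3 261.2  30. ]
(150, 240) [524.8 273.5  30. ]
(128, 340) [500.5 278.9  30. ]
(130, 395) [487.  278.4  30. ]
```

Run:
```python
from h import *
T=lambda u,v:((u+.5)/14-.5+195,(v+.5)/14-.5+147)
S=lambda u,v:((u+.5)/7.3-.5+260,(v+.5)/7.3-.5+110)
q=lambda X:np.round(X*1e3,1)
print("collar top@126",q(px2w("top",*T(208,268),.126)),"side@123",q(px2w("side",*S(115,276),.123)),"tri",q(tri(S(115,276),T(208,268))))
print("tip side@45",q(px2w("side",*S(116,403),.045)))
print("handle top side@180",q(px2w("side",*S(122,160),.180)))
for p in [(115,80),(320,85),(115,350),(300,360),(180,135),(240,135)]: print(p,q(px2w("top",*T(*p),.120)))
# predicted circles from center
for X in [(.578,.152)]:
    for z in(.12,.126,.18): print(z,[ (np.array(w2px("top",(X[0],X[1],z)))-[195,147]+.5)*14-.5, (np.array(w2px("side",(X[0],X[1],z)))-[260,110]+.5)*7.3-.5])
```

```text
collar top@126 [673.2  98.2 126. ] side@123 [674.4  93.6 123. ] tri [675.   98.7 118.3]
tip side@45 [677.9  98.7  45. ]
handle top side@180 [677.   97.8 180. ]
(115, 80) [712.1 116.4 120. ]
(320, 85) [710.2  76.  120. ]
(115, 350) [658.4 117.1 120. ]
(300, 360) [655.6  80.8 120. ]
(180, 135) [700.8 103.7 120. ]
(240, 135) [700.6  91.9 120. ]
0.12 [array([-58.9803661 , 762.00391319]), array([-141.56651767,  223.69815307])]
0.126 [array([-62.63471666, 759.30793415]), array([-142.21039741,  212.71297293])]
0.18 [array([-97.10134921, 733.88034657]), array([-148.22951918,  110.02122226])]
```

jog_arm(
  commands=[0,0,-15,0,0,0.114,94,0,0,-15,0,0,0.114,94,0,0,-15,0,0,0.114,94,0,0,-15,0,0,0.115,94,0,0,0,0,0,0,94],
)

```text
t: 1.6
ee_pos: [0.2973, -0.6055, 0.2778]
orientation: [1.0, -0.009, -0.0, -0.001]
wrist_force: [0.5, 0.1, -0.2]
finger_gap: 1.0
```

jog_arm(
  commands=[21,-39,0,0,0,-0.018,94,21,-39,0,0,0,0,94,21,-39,0,0,0,0,94,21,-39,0,0,0,0,94,21,-39,0,0,0,0,94,21,-39,0,0,0,0,94,21,-39,0,0,0,0,94,21,-39,0,0,0,0,94,21,-39,0,0,0,0,94,21,-39,0,0,0,0,94],
)

```text
t: 2.6
ee_pos: [0.5024, -0.2017, 0.2698]
orientation: [1.0, 0.017, -0.003, -0.0]
wrist_force: [1.1, -0.6, 0.1]
finger_gap: 0.999
```

jog_arm(
  commands=[21,-39,0,0,0,0,94,21,-39,0,0,0,0,94,21,-39,0,0,0,0,94,21,-39,0,0,0,0,94,21,-39,0,0,0,0,94,21,-39,0,0,0,0,94,20,-30,0,0,0,0,94,10,-20,0,0,0,0,94,0,0,0,0,0,0,94],
)

```text
t: 3.5
ee_pos: [0.6475, 0.1103, 0.2616]
orientation: [0.999, 0.039, -0.005, -0.002]
wrist_force: [0.1, 0.1, -0.8]
finger_gap: 0.999
```

```bash
cat > go.py <<'E'
import sys
from h import *
from scipy.spatial.transform import Rotation as Ro
a=list(map(float,sys.argv[1:])); s=robot.get_state()
R=Ro.from_quat(s["orientation"]); yaw=np.radians(a[3]) if len(a)>3 else 0
Rt=Ro.from_euler("z",yaw)*Ro.from_quat([1,0,0,0])
d=R.inv().apply(np.array(a[:3])-s["ee_pos"]*1e3); r=(R.inv()*Rt).as_rotvec()
print("t",round(s["t"],2),"pos",np.round(s["ee_pos"]*1e3,1),"gap mm",round(s["finger_gap"]*94,1),"F",np.round(s["wrist_force"],1),"tilt/yaw err",np.round(r,3)); print("tool delta mm",np.round(d,1))
E
python3 go.py 674.5 97.5 230
python3 - <<'E'
from h import *
im=avg("top",4);np.save("t2.npy",im); show(im,170,280,120,200,"a1.png",7)
im=avg("side",4);np.save("s2.npy",im); show(im,240,320,90,190,"a2.png",5.9)
E
```

```text
t 3.5 pos [647.5 110.3 261.6] gap mm 93.9 F [ 0.1  0.1 -0.8] tilt/yaw err [-0.003  0.01   0.079]
tool delta mm [26.3 15.  31.2]
```

View pics/a1.png

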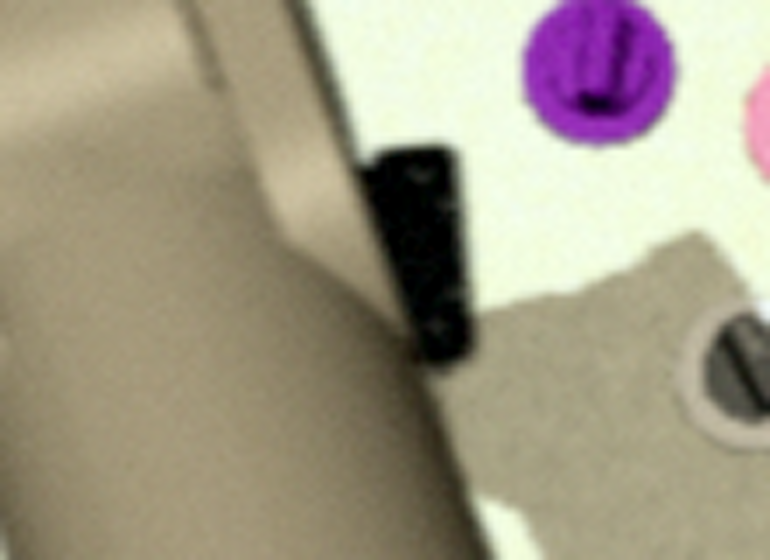

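View pics/a2.png

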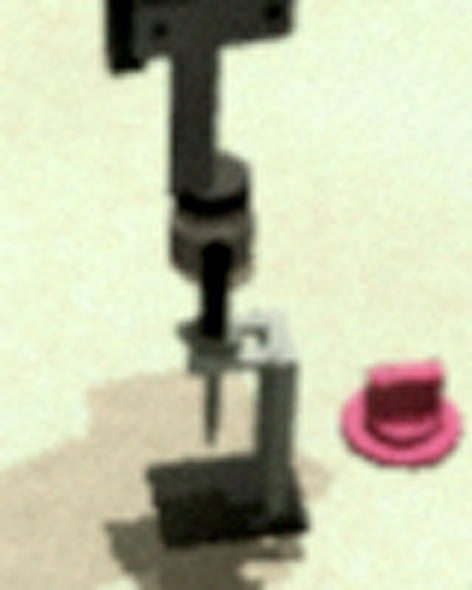

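Run:
```python
from h import *
from scipy.spatial.transform import Rotation as Ro
s=robot.get_state();R=Ro.from_quat(s["orientation"]).as_matrix()
for l in [(-.008,.0595,.011),(.008,.0595,.011),(0,.0595,.011),(0,.047,.011)]:
    p=s["ee_pos"]+R@np.array(l); print(np.round(p,4),(w2px("side",p)-[240,90]+.5)*5.9-.5)
```

```text
[0.6434 0.0452 0.2522] [175.28686218 205.28004501]
[0.6594 0.0463 0.2521] [209.23359564 199.17900798]
[0.6514 0.0458 0.2521] [192.28510362 202.22505592]
[0.6505 0.0582 0.2522] [184.12058698 185.59536291]
```

jog_arm(
  commands=[0,0,0,-0.003,0.01,0.079,94,28,13,30,0,0,0,94,0,0,32,0,0,0,94,0,0,0,0,0,0,94],
)

```text
t: 4.3
ee_pos: [0.6769, 0.0892, 0.2024]
orientation: [1.0, -0.007, 0.003, 0.001]
wrist_force: [-1.0, 0.6, 0.2]
finger_gap: 1.001
```

```bash
python3 - <<'E'
from h import *
im=avg("side",4);np.save("s2.npy",im); show(im,240,320,90,190,"a3.png",5.9)
E
python3 go.py 675.5 97 147
```

```text
t 4.5 pos [679.1  90.1 207.8] gap mm 94.1 F [-0.8  0.1 -0.4] tilt/yaw err [ 0.    -0.013 -0.014]
tool delta mm [-4.5 -6.8 60.7]
```

View pics/a3.png

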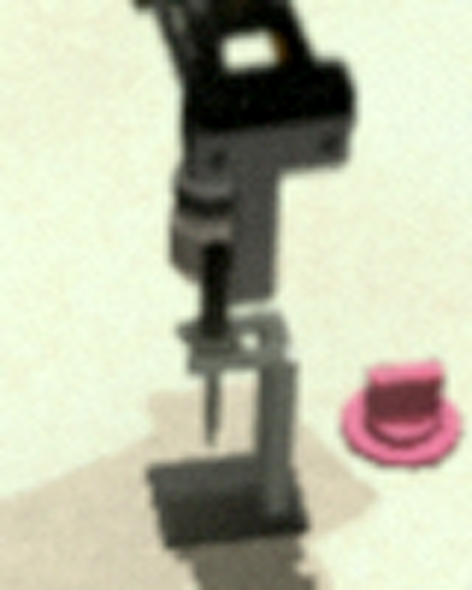

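Run:
```python
from h import *
from scipy.spatial.transform import Rotation as Ro
s=robot.get_state();R=Ro.from_quat(s["orientation"]).as_matrix()
for l in [(-.008,.0595,.011),(.008,.0595,.011),(0,.0595,.011),(0,.047,.011)]:
    p=s["ee_pos"]+R@np.array(l); print(np.round(p,4),(w2px("side",p)-[240,90]+.5)*5.9-.5)
for x,y,z in [(.6755,.097,.18),(.6755,.097,.126),(.6755,.097,.045)]: print((w2px("side",(x,y,z))-[240,90]+.5)*5.9-.5)
```

```text
[0.6704 0.0307 0.1967] [237.60179661 311.42365248]
[0.6864 0.0305 0.1969] [271.08073597 306.47650841]
[0.6784 0.0306 0.1968] [254.35614176 308.94788231]
[0.6786 0.0431 0.1968] [248.12829028 291.73777987]
[213.86673426 248.63682278]
[211.42447038 331.81944512]
[208.05988677 446.41594267]
```

jog_arm(
  commands=[-2,-6,0,0,-0.013,-0.014,94,0,0,0,0,0,0,94,0,0,20,0,0,0,94,0,0,20,0,0,0,94,0,0,10,0,0,0,94,0,0,0,0,0,0,94,0,0,0,0,0,0,94,0,0,0,0,0,0,94],
)

```text
t: 5.3
ee_pos: [0.6798, 0.0994, 0.165]
orientation: [1.0, 0.002, 0.005, -0.001]
wrist_force: [-0.5, -0.1, -0.9]
finger_gap: 1.003
```

```bash
python3 go.py 677 96 147
```

```text
t 5.3 pos [679.8  99.4 165. ] gap mm 94.3 F [-0.5 -0.1 -0.9] tilt/yaw err [-0.002 -0.009  0.004]
tool delta mm [-3.   3.4 18. ]
```

jog_arm(
  commands=[-3,3,18,-0.002,-0.009,0.004,94,0,0,0,0,0,0,94],
)

```text
t: 5.5
ee_pos: [0.6774, 0.0963, 0.1474]
orientation: [1.0, -0.0, 0.001, -0.0]
wrist_force: [-0.8, 0.2, -1.0]
finger_gap: 0.996
```

```bash
python3 go.py 677 96 147
```

```text
t 5.5 pos [677.4  96.3 147.4] gap mm 93.6 F [-0.8  0.2 -1. ] tilt/yaw err [-0.    -0.002 -0.   ]
tool delta mm [-0.4  0.3  0.4]
```

Aligned. I'll close the jaws on the handle.

jog_arm(
  commands=[0,0,0,0,0,0,30,0,0,0,0,0,0,30,0,0,0,0,0,0,20,0,0,0,0,0,0,18,0,0,0,0,0,0,16],
)

```text
t: 6.0
ee_pos: [0.6779, 0.0964, 0.1482]
orientation: [1.0, -0.0, 0.001, -0.0]
wrist_force: [0.4, 0.1, 0.5]
finger_gap: 0.615
```

```bash
python3 go.py 677 96 147
```

```text
t 6.0 pos [677.9  96.4 148.2] gap mm 57.8 F [0.4 0.1 0.5] tilt/yaw err [-0.001 -0.002 -0.   ]
tool delta mm [-0.9  0.4  1.2]
```

jog_arm(
  commands=[0,0,0,0,0,0,8,0,0,0,0,0,0,8,0,0,0,0,0,0,8,0,0,0,0,0,0,8,0,0,0,0,0,0,8,0,0,0,0,0,0,8,0,0,0,0,0,0,8,0,0,0,0,0,0,8],
)

```text
t: 6.8
ee_pos: [0.678, 0.0965, 0.1485]
orientation: [1.0, -0.0, 0.001, -0.0]
wrist_force: [-0.8, 0.0, -0.0]
finger_gap: 0.145
```

```bash
python3 go.py 677 96 147
python3 - <<'E'
from h import *
im=avg("side",4);np.save("s2.npy",im); show(im,240,320,90,190,"a4.png",5.9)
E
```

```text
t 6.8 pos [678.   96.5 148.5] gap mm 13.7 F [-0.8  0.  -0. ] tilt/yaw err [-0.001 -0.003 -0.   ]
tool delta mm [-1.   0.5  1.5]
```

View pics/a4.png

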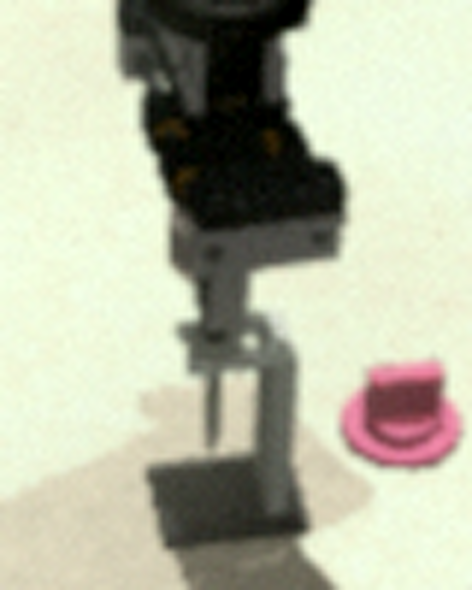

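jog_arm(
  commands=[0,0,-10,0,0,0,8,0,0,-20,0,0,0,8,0,0,-25,0,0,0,8,0,0,-25,0,0,0,8,0,0,-15,0,0,0,8,0,0,-5,0,0,0,8,0,0,0,0,0,0,8],
)

```text
t: 7.7
ee_pos: [0.6773, 0.0968, 0.2553]
orientation: [1.0, 0.0, 0.001, -0.001]
wrist_force: [-0.1, 0.5, 0.2]
finger_gap: 0.14
```

```bash
python3 go.py 499 275 180
python3 - <<'E'
from h import *
im=avg("side",3);np.save("s2.npy",im); show(im,240,320,70,170,"a5.png",5.9)
E
```

```text
t 7.7 pos [677.3  96.8 255.3] gap mm 13.2 F [-0.1  0.5  0.2] tilt/yaw err [-0.001 -0.003  0.   ]
tool delta mm [-178.5 -178.1   75.1]
```

View pics/a5.png

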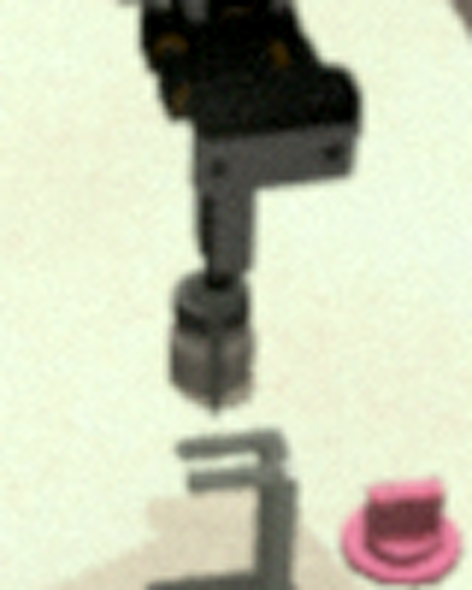

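jog_arm(
  commands=[-22,-22,5,0,0,0,8,-22,-22,5,0,0,0,8,-22,-22,5,0,0,0,8,-22,-22,5,0,0,0,8,-22,-22,5,0,0,0,8,-22,-22,5,0,0,0,8,-22,-22,5,0,0,0,8,-20,-20,5,0,0,0,8,0,0,0,0,0,0,8,0,0,0,0,0,0,8],
)

```text
t: 8.85
ee_pos: [0.4919, 0.2737, 0.202]
orientation: [1.0, -0.0, -0.006, 0.003]
wrist_force: [0.6, -1.0, -0.1]
finger_gap: 0.147
```

```bash
python3 go.py 499 275 180
python3 - <<'E'
from h import *
im=avg("side",6);np.save("s3.npy",im); show(im,190,250,90,170,"a6.png",7.3)
im=avg("top",6);np.save("t3.npy",im); show(im,120,240,140,260,"a7.png",4.9)
E
```

```text
t 8.85 pos [491.9 273.7 202. ] gap mm 13.8 F [ 0.6 -1.  -0.1] tilt/yaw err [ 0.005  0.013 -0.001]
tool delta mm [ 7.4 -1.5 21.9]
```

View pics/a6.png

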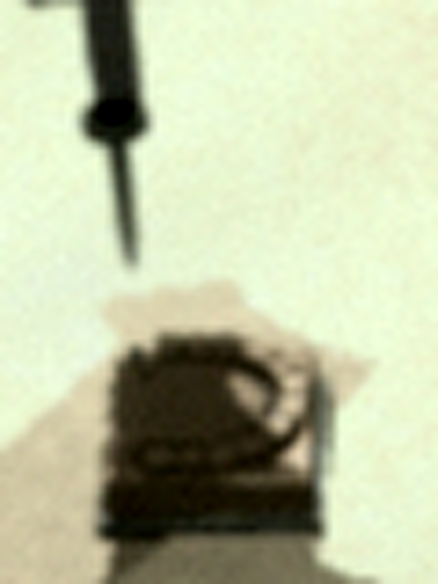

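View pics/a7.png

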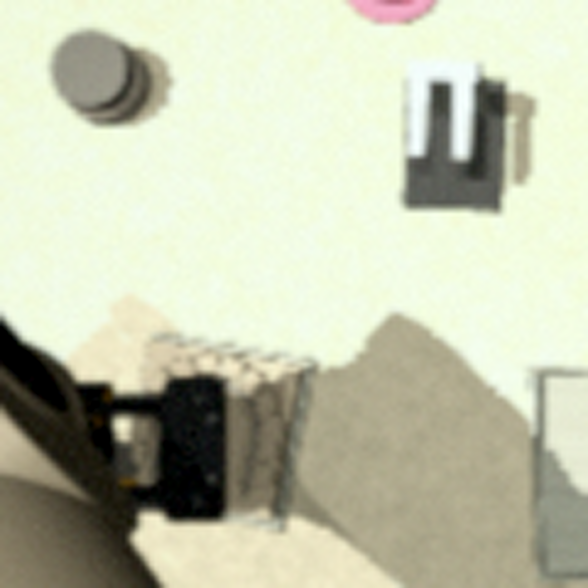

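jog_arm(
  commands=[0,0,0,0.005,0.013,-0.001,8,7,-1,15,0,0,0,8,0,0,15,0,0,0,8,0,0,0,0,0,0,8,0,0,0,0,0,0,8],
)

```text
t: 9.95
ee_pos: [0.5006, 0.2746, 0.1704]
orientation: [1.0, -0.001, 0.002, -0.001]
wrist_force: [0.0, 0.2, 0.4]
finger_gap: 0.143
```

```bash
python3 go.py 499 275 165
python3 - <<'E'
from h import *
im=avg("side",8);np.save("s3.npy",im); show(im,190,250,90,170,"a8.png",7.3)
E
```

```text
t 9.95 pos [500.6 274.6 170.4] gap mm 13.5 F [0.  0.2 0.4] tilt/yaw err [-0.001 -0.003 -0.001]
tool delta mm [-1.6 -0.4  5.3]
```

View pics/a8.png

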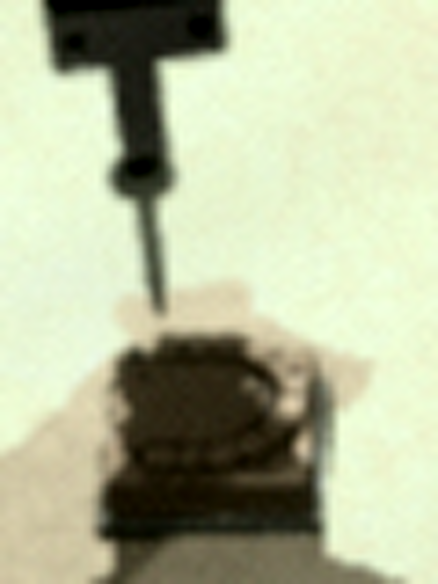

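```bash
cat > seam.py <<'E'
import numpy as np
def seam(cx,cy,yawdeg):
    a=np.radians(np.linspace(90,-90,19)); L=np.r_[[[-22,28],[-11,28]],np.c_[28*np.cos(a),28*np.sin(a)],[[-11,-28],[-22,-28]]]
    y=np.radians(yawdeg);R=np.array([[np.cos(y),-np.sin(y)],[np.sin(y),np.cos(y)]])
    return L@R.T+[cx,cy], (np.array([[-37,40]])@R.T+[cx,cy])
E
python3 - <<'E'
from h import *; from seam import *
m=np.array([(160+.5)/7.3-.5+190,(308+.5)/7.3-.5+90]); e=w2px("side",(.4976,.2746,.0669)); b=m-e
print("meas",m,"exp",e,"bias",b)
P,st=seam(512.6,243.3,-11)
for n,im,(u0,u1,v0,v1),s,bb in(("side",np.load("side1.npy"),(200,240,132,166),16,b),("top",np.load("top1.npy"),(140,190,203,253),11.8,0*b)):
    show(im,u0,u1,v0,v1,"ov_%s.png"%n,s); I=cv2.imread("pics/ov_%s.png"%n)
    for p,z in [(q,30) for q in P]+[(st[0],36)]:
        q=(w2px(n,(p[0]/1e3,p[1]/1e3,z/1e3))+bb-[u0,v0]+.5)*s-.5; cv2.circle(I,tuple(int(round(x)) for x in q),3,(0,0,255),-1)
    cv2.imwrite("pics/ov_%s.png"%n,I)
E
```

```text
meas [211.48630137 131.76027397] exp [210.74025604 132.27549889] bias [ 0.74604533 -0.51522492]
```

View pics/ov_side.png

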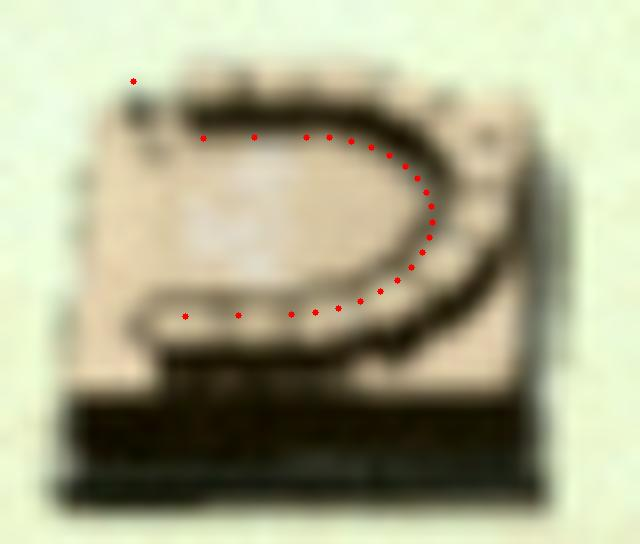

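View pics/ov_top.png

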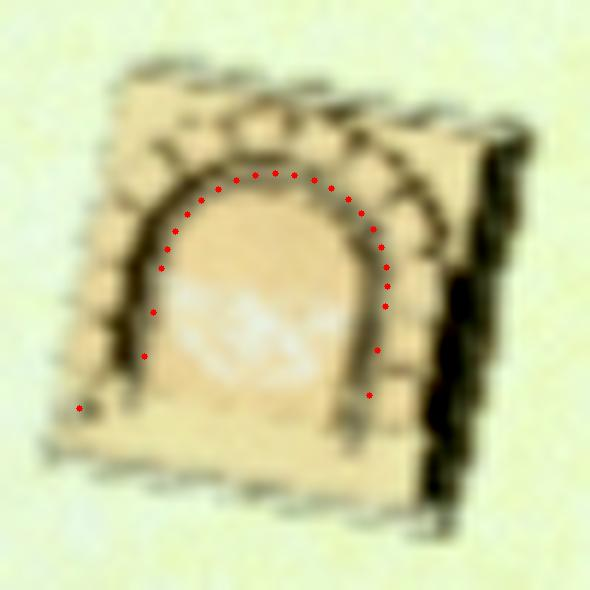

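```bash
cat > ov.py <<'E'
from h import *
import sys
def cont(cx,cy,yaw,r,z):
    a=np.radians(np.linspace(90,-90,25)); L=np.r_[[[-22,r],[-11,r]],np.c_[r*np.cos(a),r*np.sin(a)],[[-11,-r],[-22,-r]]]
    y=np.radians(yaw);R=np.array([[np.cos(y),-np.sin(y)],[np.sin(y),np.cos(y)]])
    p=L@R.T+[cx,cy]; return np.c_[p,np.full(len(p),z)]/1e3
def rect(cx,cy,yaw,z,hx,hy):
    L=np.array([[-hx,-hy],[hx,-hy],[hx,hy],[-hx,hy],[-hx,-hy]]);y=np.radians(yaw);R=np.array([[np.cos(y),-np.sin(y)],[np.sin(y),np.cos(y)]])
    p=L@R.T+[cx,cy]; return np.c_[p,np.full(len(p),z)]/1e3
def draw(n,sets,b=(0,0)):
    im,(u0,u1,v0,v1),s={"side":(np.load("side1.npy"),(200,240,132,166),16),"top":(np.load("top1.npy"),(140,190,203,253),11.8)}[n]
    show(im,u0,u1,v0,v1,"ov_%s.png"%n,s); I=cv2.imread("pics/ov_%s.png"%n)
    for P,c in sets:
        q=np.array([(w2px(n,p)+b-[u0,v0]+.5)*s-.5 for p in P]).round().astype(int); cv2.polylines(I,[q],False,c,1)
    cv2.imwrite("pics/ov_%s.png"%n,I)
def std(cx,cy,yaw):
    y=np.radians(yaw);R=np.array([[np.cos(y),-np.sin(y)],[np.sin(y),np.cos(y)]]);c=R@[-37,40]+[cx,cy]
    a=np.linspace(0,6.3,20); circ=lambda z:np.c_[c[0]+3.5*np.cos(a),c[1]+3.5*np.sin(a),np.full(20,z)]/1e3
    return [(cont(cx,cy,yaw,24,36),(0,0,255)),(cont(cx,cy,yaw,32,42),(255,0,0)),(rect(cx,cy,yaw,0,52,50),(0,160,0)),(circ(36),(0,0,255)),(rect(cx,cy,yaw,30,47,46),(255,0,255))]
cx,cy,yaw,bu,bv,tu,tv=map(float,sys.argv[1:])
draw("side",std(cx,cy,yaw),(bu,bv)); draw("top",std(cx,cy,yaw),(tu,tv))
E
python3 ov.py 514 245 -11 0 0 0 0
```

```text
(no output)
```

View pics/ov_side.png

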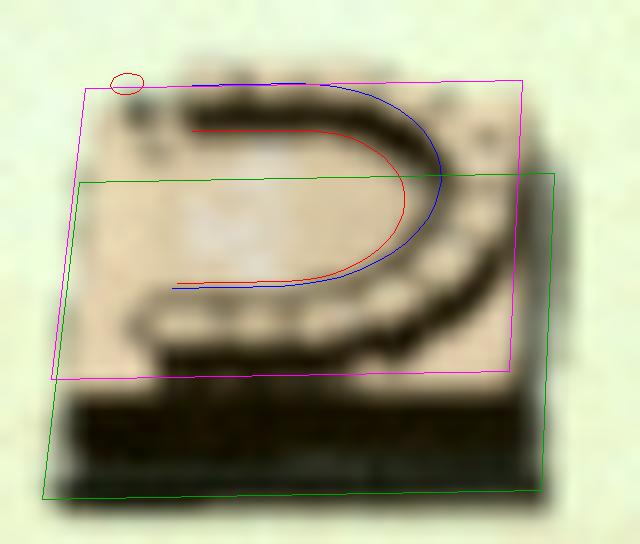

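View pics/ov_top.png

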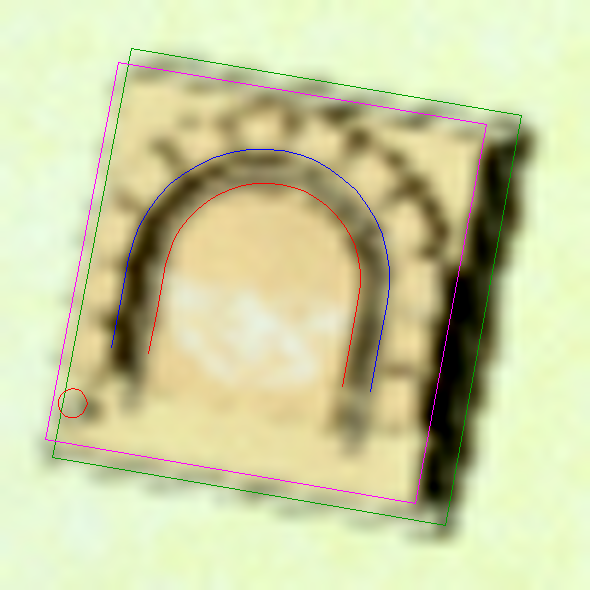

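jog_arm(
  commands=[0,2,9,0,-0.003,0,8,0,0,8,0,0,0,8,0,0,0,0,0,0,8,0,0,0,0,0,0,8],
)

```text
t: 10.75
ee_pos: [0.5006, 0.2724, 0.1524]
orientation: [1.0, -0.001, 0.0, -0.001]
wrist_force: [1.0, -0.6, -1.4]
finger_gap: 0.143
```

```bash
python3 go.py 499 275 151
python3 - <<'E'
from h import *
im=avg("side",10);np.save("s4.npy",im); show(im,200,240,132-12,166,"a9.png",12.5)
E
```

```text
t 10.75 pos [500.6 272.4 152.4] gap mm 13.4 F [ 1.  -0.6 -1.4] tilt/yaw err [-0.002 -0.001 -0.001]
tool delta mm [-1.6 -2.6  1.4]
```

View pics/a9.png

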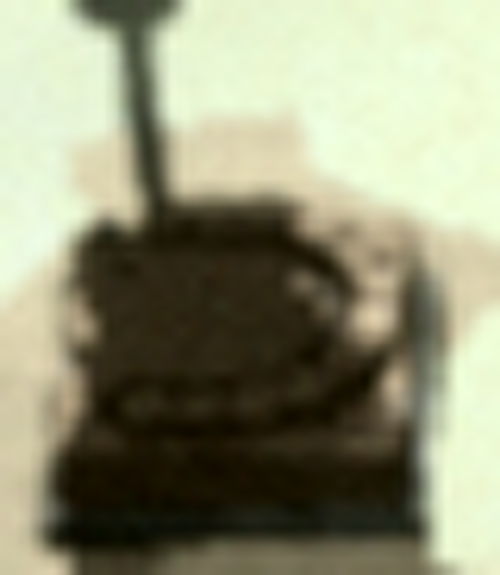

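Run:
```python
from h import *
im=np.load("s4.npy"); im=np.clip(im,0,110); im=110*(im/110)**.5
show(im,203,235,132,160,"a10.png",20)
im=np.load("side1.npy"); im=110*(im/150)**.7; show(im,203,235,132,160,"a11.png",20)
```

```text
(no output)
```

View pics/a10.png

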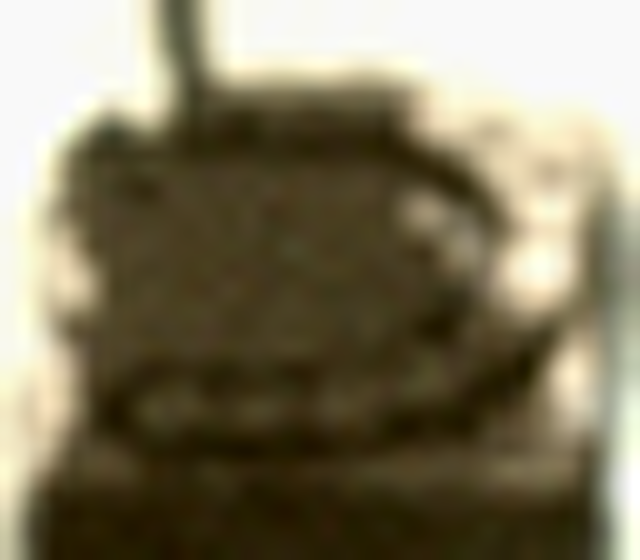

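View pics/a11.png

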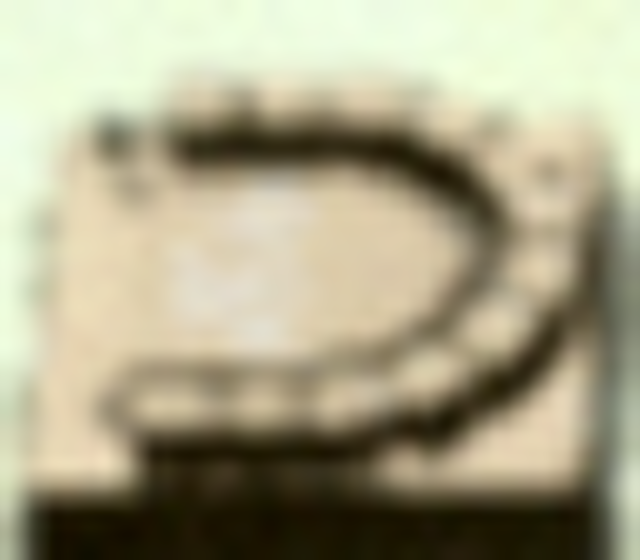

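jog_arm(
  commands=[0,0,4,0,0,0,8,0,0,3,0,0,0,8,0,0,2,0,0,0,8,0,0,0,0,0,0,8],
)

```text
t: 11.65
ee_pos: [0.5007, 0.2725, 0.143]
orientation: [1.0, -0.001, 0.001, -0.001]
wrist_force: [-0.2, -1.3, -0.7]
finger_gap: 0.139
```

```bash
python3 go.py 501 272.7 140
```

```text
t 11.65 pos [500.7 272.5 143. ] gap mm 13.1 F [-0.2 -1.3 -0.7] tilt/yaw err [-0.002 -0.001 -0.001]
tool delta mm [ 0.3 -0.2  3. ]
```

jog_arm(
  commands=[0,0,2,-0.002,-0.001,0,8,0,0,2,0,0,0,8,0,0,2,0,0,0,8,0,0,0,0,0,0,8],
)

```text
t: 12.05
ee_pos: [0.5013, 0.2732, 0.1371]
orientation: [1.0, -0.001, 0.001, -0.0]
wrist_force: [0.2, 2.1, -1.1]
finger_gap: 0.14
```

```bash
python3 go.py 501 272.7 135
```

```text
t 12.05 pos [501.3 273.2 137.1] gap mm 13.1 F [ 0.2  2.1 -1.1] tilt/yaw err [-0.001 -0.001 -0.001]
tool delta mm [-0.3  0.5  2.1]
```

jog_arm(
  commands=[0,-1,1,0,0,0,8,0,-1,0,0,0,0,8],
)

```text
t: 12.25
ee_pos: [0.5011, 0.2751, 0.1359]
orientation: [1.0, -0.001, 0.001, -0.0]
wrist_force: [-0.3, 0.6, 0.1]
finger_gap: 0.143
```

jog_arm(
  commands=[0,-1,0,0,0,0,8],
)

```text
t: 12.35
ee_pos: [0.5011, 0.2761, 0.1358]
orientation: [1.0, -0.001, 0.001, -0.0]
wrist_force: [-0.3, -1.0, 0.3]
finger_gap: 0.14
```

jog_arm(
  commands=[0,-1,0,0,0,0,8],
)

```text
t: 12.45
ee_pos: [0.501, 0.2771, 0.1358]
orientation: [1.0, -0.001, 0.0, -0.0]
wrist_force: [0.4, -0.2, 0.1]
finger_gap: 0.143
```

jog_arm(
  commands=[0,-1,0,0,0,0,8],
)

```text
t: 12.55
ee_pos: [0.501, 0.2781, 0.1358]
orientation: [1.0, -0.001, 0.0, 0.0]
wrist_force: [0.3, -1.6, 0.7]
finger_gap: 0.139
```

jog_arm(
  commands=[0,-1,0,0,0,0,8],
)

```text
t: 12.65
ee_pos: [0.501, 0.2787, 0.1357]
orientation: [1.0, -0.001, 0.0, 0.0]
wrist_force: [0.5, -4.2, 0.3]
finger_gap: 0.147
```

jog_arm(
  commands=[0,-1,0,0,0,0,8],
)

```text
t: 12.75
ee_pos: [0.501, 0.2791, 0.1356]
orientation: [1.0, -0.001, 0.0, 0.001]
wrist_force: [0.7, -4.6, 0.8]
finger_gap: 0.142
```

jog_arm(
  commands=[0,2,0,0,0,0,8,0,2,0,0,0,0,8,0,1,0,0,0,0,8],
)

```text
t: 13.05
ee_pos: [0.501, 0.2745, 0.1357]
orientation: [1.0, -0.001, 0.0, 0.0]
wrist_force: [-0.7, 0.1, -1.1]
finger_gap: 0.138
```

jog_arm(
  commands=[0,1,0,0,0,0,8],
)

```text
t: 13.15
ee_pos: [0.501, 0.2737, 0.1357]
orientation: [1.0, -0.001, 0.0, 0.0]
wrist_force: [0.2, 1.6, -1.3]
finger_gap: 0.144
```

jog_arm(
  commands=[0,1,0,0,0,0,8],
)

```text
t: 13.25
ee_pos: [0.501, 0.2732, 0.1359]
orientation: [1.0, -0.001, 0.001, -0.0]
wrist_force: [-0.5, 3.1, -1.0]
finger_gap: 0.144
```

jog_arm(
  commands=[0,1,0,0,0,0,8],
)

```text
t: 13.35
ee_pos: [0.501, 0.2728, 0.136]
orientation: [1.0, -0.0, 0.001, -0.001]
wrist_force: [1.0, 4.8, -1.7]
finger_gap: 0.143
```

jog_arm(
  commands=[0,-2,0,0,0,0,8,-2,-1,0,0,0,0,8,-2,-1,1,0,0,0,8],
)

```text
t: 13.65
ee_pos: [0.497, 0.2764, 0.135]
orientation: [1.0, -0.001, 0.001, -0.0]
wrist_force: [-0.4, -0.3, -1.5]
finger_gap: 0.142
```

```bash
python3 go.py 497 276.8 134.5
```

```text
t 13.65 pos [497.  276.4 135. ] gap mm 13.4 F [-0.4 -0.3 -1.5] tilt/yaw err [-0.001 -0.001 -0.001]
tool delta mm [-0.  -0.4  0.5]
```

jog_arm(
  commands=[2,0.3,0.5,0,0,0,8,2,0.4,0.3,0,0,0,8,2,0.4,0.2,0,0,0,8,2,0.4,0,0,0,0,8,2,0.4,0,0,0,0,8],
)

```text
t: 14.15
ee_pos: [0.5074, 0.2741, 0.1336]
orientation: [1.0, -0.0, 0.0, -0.0]
wrist_force: [0.4, 0.5, -0.9]
finger_gap: 0.143
```

```bash
python3 go.py 522.5 271.8 134.5
```

```text
t 14.15 pos [507.4 274.1 133.6] gap mm 13.5 F [ 0.4  0.5 -0.9] tilt/yaw err [-0.    -0.001 -0.001]
tool delta mm [15.1  2.2 -0.8]
```

jog_arm(
  commands=[2,0.2,0,0,0,0,8,2,0.3,0,0,0,0,8,2,0.3,0,0,0,0,8,2,0.3,0,0,0,0,8,2,0.3,0,0,0,0,8],
)

```text
t: 14.65
ee_pos: [0.5185, 0.2723, 0.1336]
orientation: [1.0, -0.001, 0.0, -0.0]
wrist_force: [-0.1, -0.2, -1.1]
finger_gap: 0.144
```

```bash
python3 go.py 522.5 271.8 133.6
```

```text
t 14.65 pos [518.5 272.3 133.6] gap mm 13.5 F [-0.1 -0.2 -1.1] tilt/yaw err [-0.    -0.001 -0.001]
tool delta mm [4.  0.5 0. ]
```

```bash
cat > nxt.py <<'E'
import sys
from h import *
cx,cy=float(sys.argv[1]),float(sys.argv[2]); N=int(sys.argv[3]) if len(sys.argv)>3 else 6; st=float(sys.argv[4]) if len(sys.argv)>4 else 2
s=robot.get_state(); p=s["ee_pos"]*1e3; y=np.radians(-11);R=np.array([[np.cos(y),-np.sin(y)],[np.sin(y),np.cos(y)]])
l=np.arange(-30,28*np.pi+30,.05); 
def f(s):
    if s<0: return [s,28]
    if s>28*np.pi: return [-(s-28*np.pi),-28]
    a=np.pi/2-s/28; return [28*np.cos(a),28*np.sin(a)]
P=np.array([f(x) for x in l])@R.T+[cx,cy]
i=np.argmin(np.hypot(*(P-p[:2]).T)); print("s",round(l[i],1),"of",round(28*np.pi+22,1),"latdev",np.round(p[:2]-P[i],2),"z",round(p[2],1),"F",np.round(s["wrist_force"],1))
k=[min(i+int(st/.05*(j)),len(P)-1) for j in range(1,N+1)]; q=np.vstack([p[:2],P[k]]); d=np.diff(q,axis=0); print("tool rows",[(round(a,1),round(-b,1)) for a,b in d])
E
python3 nxt.py 517.2 244.3
```

```text
s -4.1 of 110.0 latdev [-0.04 -0.23] z 133.6 F [-0.1 -0.2 -1.1]
tool rows [(np.float64(2.0), np.float64(0.2)), (np.float64(2.0), np.float64(0.4)), (np.float64(1.9), np.float64(0.4)), (np.float64(1.9), np.float64(0.6)), (np.float64(1.9), np.float64(0.7)), (np.float64(1.8), np.float64(0.8))]
```

jog_arm(
  commands=[2,0.2,0,0,0,0,8,2,0.4,0,0,0,0,8,1.9,0.4,0,0,0,0,8,1.9,0.6,0,0,0,0,8,1.9,0.7,0,0,0,0,8],
)

```text
t: 15.15
ee_pos: [0.529, 0.2699, 0.1336]
orientation: [1.0, -0.001, 0.0, -0.0]
wrist_force: [-0.1, -0.3, -1.2]
finger_gap: 0.142
```

```bash
python3 nxt.py 517.2 244.3
```

```text
s 6.8 of 110.0 latdev [0.09 0.2 ] z 133.6 F [-0.1 -0.3 -1.2]
tool rows [(np.float64(1.7), np.float64(1.1)), (np.float64(1.7), np.float64(1.0)), (np.float64(1.6), np.float64(1.1)), (np.float64(1.6), np.float64(1.3)), (np.float64(1.5), np.float64(1.4)), (np.float64(1.4), np.float64(1.5))]
```

jog_arm(
  commands=[1.7,1.1,0,0,0,0,8,1.7,1.0,0,0,0,0,8,1.6,1.1,0,0,0,0,8,1.6,1.3,0,0,0,0,8],
)

```text
t: 15.55
ee_pos: [0.5362, 0.265, 0.1336]
orientation: [1.0, -0.001, 0.0, -0.0]
wrist_force: [0.1, 0.1, -1.0]
finger_gap: 0.144
```

```bash
python3 nxt.py 517.2 244.3
```

```text
s 15.4 of 110.0 latdev [0.11 0.1 ] z 133.6 F [ 0.1  0.1 -1. ]
tool rows [(np.float64(1.3), np.float64(1.5)), (np.float64(1.3), np.float64(1.5)), (np.float64(1.2), np.float64(1.6)), (np.float64(1.1), np.float64(1.7)), (np.float64(1.0), np.float64(1.7)), (np.float64(0.8), np.float64(1.8))]
```

jog_arm(
  commands=[1.3,1.5,0,0,0,0,8,1.3,1.5,0,0,0,0,8,1.2,1.6,0,0,0,0,8,1.1,1.7,0,0,0,0,8],
)

```text
t: 15.95
ee_pos: [0.5416, 0.2581, 0.1336]
orientation: [1.0, -0.001, 0.0, 0.0]
wrist_force: [0.5, 0.5, -0.2]
finger_gap: 0.14
```

```bash
python3 nxt.py 517.2 244.3
```

```text
s 24.2 of 110.0 latdev [ 0.04 -0.  ] z 133.6 F [ 0.5  0.5 -0.2]
tool rows [(np.float64(0.9), np.float64(1.8)), (np.float64(0.8), np.float64(1.8)), (np.float64(0.7), np.float64(1.9)), (np.float64(0.5), np.float64(1.9)), (np.float64(0.4), np.float64(2.0)), (np.float64(0.2), np.float64(2.0))]
```

jog_arm(
  commands=[0.9,1.8,0,0,0,0,8,0.8,1.8,0,0,0,0,8,0.7,1.9,0,0,0,0,8,0.5,1.9,0,0,0,0,8,0.4,2.0,0,0,0,0,8],
)

```text
t: 16.45
ee_pos: [0.5452, 0.2478, 0.1336]
orientation: [1.0, -0.001, 0.0, 0.0]
wrist_force: [-0.9, 0.2, -0.2]
finger_gap: 0.143
```

```bash
python3 nxt.py 517.2 244.3
```

```text
s 35.2 of 110.0 latdev [0.21 0.05] z 133.6 F [-0.9  0.2 -0.2]
tool rows [(np.float64(-0.0), np.float64(2.0)), (np.float64(0.0), np.float64(2.0)), (np.float64(-0.1), np.float64(2.0)), (np.float64(-0.3), np.float64(2.0)), (np.float64(-0.4), np.float64(2.0)), (np.float64(-0.5), np.float64(1.9))]
```

jog_arm(
  commands=[0,2,0,0,0,0,8,0,2,0,0,0,0,8,-0.1,2,0,0,0,0,8,-0.3,2,0,0,0,0,8,-0.4,2,0,0,0,0,8],
)

```text
t: 16.95
ee_pos: [0.5443, 0.2369, 0.1336]
orientation: [1.0, -0.001, 0.0, 0.0]
wrist_force: [-0.3, -0.1, -0.2]
finger_gap: 0.144
```

```bash
python3 nxt.py 517.2 244.3
```

```text
s 46.1 of 110.0 latdev [ 0.11 -0.03] z 133.6 F [-0.3 -0.1 -0.2]
tool rows [(np.float64(-0.7), np.float64(1.9)), (np.float64(-0.7), np.float64(1.9)), (np.float64(-0.9), np.float64(1.8)), (np.float64(-1.0), np.float64(1.7)), (np.float64(-1.1), np.float64(1.7)), (np.float64(-1.2), np.float64(1.6))]
```

jog_arm(
  commands=[-0.7,1.9,0,0,0,0,8,-0.7,1.9,0,0,0,0,8,-0.9,1.8,0,0,0,0,8,-1.0,1.7,0,0,0,0,8,-1.1,1.7,0,0,0,0,8],
)

```text
t: 17.45
ee_pos: [0.5395, 0.227, 0.1336]
orientation: [1.0, -0.001, 0.0, 0.0]
wrist_force: [0.9, -0.3, -1.3]
finger_gap: 0.145
```

```bash
python3 nxt.py 517.2 244.3
```

```text
s 57.1 of 110.0 latdev [ 0.19 -0.15] z 133.6 F [ 0.9 -0.3 -1.3]
tool rows [(np.float64(-1.5), np.float64(1.4)), (np.float64(-1.4), np.float64(1.4)), (np.float64(-1.5), np.float64(1.3)), (np.float64(-1.6), np.float64(1.2)), (np.float64(-1.7), np.float64(1.1)), (np.float64(-1.7), np.float64(1.0))]
```

jog_arm(
  commands=[-1.5,1.4,0,0,0,0,8,-1.4,1.4,0,0,0,0,8,-1.5,1.3,0,0,0,0,8,-1.6,1.2,0,0,0,0,8,-1.7,1.1,0,0,0,0,8],
)

```text
t: 17.95
ee_pos: [0.5311, 0.22, 0.1336]
orientation: [1.0, -0.001, 0.0, 0.0]
wrist_force: [-1.0, -0.4, -1.7]
finger_gap: 0.143
```

```bash
python3 nxt.py 517.2 244.3
```

```text
s 68.0 of 110.0 latdev [-0.01  0.01] z 133.6 F [-1.  -0.4 -1.7]
tool rows [(np.float64(-1.8), np.float64(0.9)), (np.float64(-1.8), np.float64(0.8)), (np.float64(-1.9), np.float64(0.7)), (np.float64(-1.9), np.float64(0.5)), (np.float64(-2.0), np.float64(0.4)), (np.float64(-2.0), np.float64(0.3))]
```

jog_arm(
  commands=[-1.8,0.9,0,0,0,0,8,-1.8,0.8,0,0,0,0,8,-1.9,0.7,0,0,0,0,8,-1.9,0.5,0,0,0,0,8,-2.0,0.4,0,0,0,0,8],
)

```text
t: 18.45
ee_pos: [0.5209, 0.2164, 0.1337]
orientation: [1.0, -0.001, 0.0, -0.0]
wrist_force: [-0.0, 0.6, -0.7]
finger_gap: 0.143
```

```bash
python3 nxt.py 517.2 244.3
```

```text
s 79.0 of 110.0 latdev [ 0.02 -0.09] z 133.7 F [-0.   0.6 -0.7]
tool rows [(np.float64(-2.0), np.float64(0.1)), (np.float64(-2.0), np.float64(0.0)), (np.float64(-2.0), np.float64(-0.1)), (np.float64(-2.0), np.float64(-0.2)), (np.float64(-2.0), np.float64(-0.4)), (np.float64(-2.0), np.float64(-0.4))]
```

jog_arm(
  commands=[-2,0.1,0,0,0,0,8,-2,0,0,0,0,0,8,-2,-0.1,0,0,0,0,8,-2,-0.2,0,0,0,0,8,-2,-0.4,0,0,0,0,8],
)

```text
t: 18.95
ee_pos: [0.5099, 0.2171, 0.1337]
orientation: [1.0, -0.001, 0.0, -0.0]
wrist_force: [0.5, -0.0, -0.9]
finger_gap: 0.144
```

```bash
python3 nxt.py 517.2 244.3
```

```text
s 89.9 of 110.0 latdev [-0.03 -0.08] z 133.7 F [ 0.5 -0.  -0.9]
tool rows [(np.float64(-1.9), np.float64(-0.5)), (np.float64(-2.0), np.float64(-0.4)), (np.float64(-2.0), np.float64(-0.4)), (np.float64(-2.0), np.float64(-0.4)), (np.float64(-2.0), np.float64(-0.4)), (np.float64(-2.0), np.float64(-0.4))]
```

jog_arm(
  commands=[-1.9,-0.5,0,0,0,0,8,-2,-0.4,0,0,0,0,8,-2,-0.4,0,0,0,0,8,-2,-0.4,0,0,0,0,8,-2,-0.4,0,0,0,0,8,-2,-0.4,0,0,0,0,8],
)

```text
t: 19.55
ee_pos: [0.4969, 0.22, 0.1337]
orientation: [1.0, -0.001, 0.0, -0.0]
wrist_force: [-0.3, -0.4, -0.8]
finger_gap: 0.143
```

```bash
python3 nxt.py 517.2 244.3
```

```text
s 103.2 of 110.0 latdev [0.04 0.24] z 133.7 F [-0.3 -0.4 -0.8]
tool rows [(np.float64(-2.0), np.float64(-0.1)), (np.float64(-2.0), np.float64(-0.4)), (np.float64(-2.0), np.float64(-0.4)), (np.float64(-2.0), np.float64(-0.4)), (np.float64(-2.0), np.float64(-0.4)), (np.float64(-2.0), np.float64(-0.4))]
```

jog_arm(
  commands=[-2,-0.1,0,0,0,0,8,-2,-0.4,0,0,0,0,8,-2,-0.4,0,0,0,0,8,-2,-0.4,0,0,0,0,8,0,0,0,0,0,0,8],
)

```text
t: 20.05
ee_pos: [0.4879, 0.2215, 0.1337]
orientation: [1.0, -0.0, 0.0, -0.0]
wrist_force: [1.1, 0.4, 0.0]
finger_gap: 0.141
```

jog_arm(
  commands=[0,1,0,0,0,0,8,0,1,0,0,0,0,8,0,1,0,0,0,0,8],
)

```text
t: 20.35
ee_pos: [0.4881, 0.2196, 0.1339]
orientation: [1.0, -0.0, 0.001, -0.001]
wrist_force: [-0.3, 4.2, -1.7]
finger_gap: 0.149
```

jog_arm(
  commands=[0,1,0,0,0,0,8],
)

```text
t: 20.45
ee_pos: [0.4882, 0.2192, 0.134]
orientation: [1.0, 0.0, 0.001, -0.001]
wrist_force: [-0.6, 6.2, -1.1]
finger_gap: 0.143
```

jog_arm(
  commands=[0,-2,0,0,0,0,8,-2,-1,0,0,0,0,8,0,0,0,0,0,0,8,0,0,-4,0,0,0,8,0,0,-6,0,0,0,8,0,0,-20,0,0,0,8,0,0,-30,0,0,0,8,0,0,-30,0,0,0,8,0,0,-30,0,0,0,8],
)

```text
t: 21.35
ee_pos: [0.4839, 0.2194, 0.2561]
orientation: [1.0, -0.0, -0.003, 0.001]
wrist_force: [1.3, 0.2, -0.0]
finger_gap: 0.142
```

```bash
python3 go.py 678 96.5 255
python3 - <<'E'
from h import *
show(np.load("t3.npy"),195,235,147,187,"f1.png",14)
E
```

```text
t 21.35 pos [483.9 219.4 256.1] gap mm 13.4 F [ 1.3  0.2 -0. ] tilt/yaw err [ 0.002  0.005 -0.001]
tool delta mm [194.2 122.8   0.4]
```

View pics/f1.png

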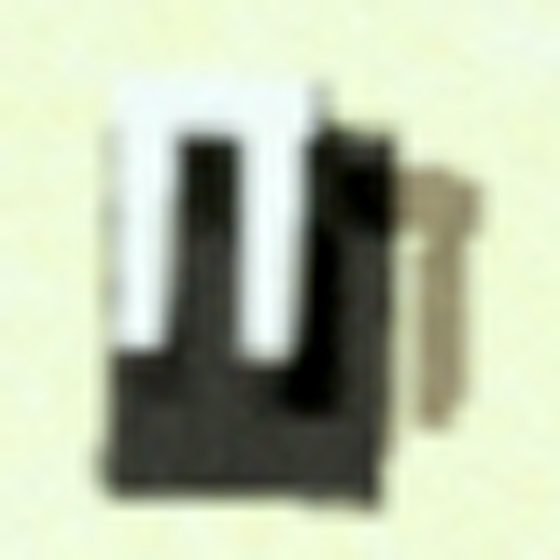

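jog_arm(
  commands=[0,0,0,0.002,0.005,-0.001,8,19,12,0,0,0,0,8,19,12,0,0,0,0,8,19,12,0,0,0,0,8,19,12,0,0,0,0,8,19,12,0,0,0,0,8,19,12,0,0,0,0,8,19,12,0,0,0,0,8,19,12,0,0,0,0,8,10,6,0,0,0,0,8],
)

```text
t: 22.35
ee_pos: [0.6515, 0.1144, 0.263]
orientation: [1.0, 0.002, 0.004, -0.001]
wrist_force: [-0.3, 0.0, -0.4]
finger_gap: 0.142
```

```bash
python3 go.py 678 97 255
```

```text
t 22.35 pos [651.5 114.4 263. ] gap mm 13.4 F [-0.3  0.  -0.4] tilt/yaw err [-0.002 -0.008  0.003]
tool delta mm [26.4 17.5  8.1]
```

jog_arm(
  commands=[14,9,4,-0.002,-0.008,0.003,8,12,8,4,0,0,0,8,0,0,0,0,0,0,8,0,0,0,0,0,0,8],
)

```text
t: 22.75
ee_pos: [0.6784, 0.0965, 0.2537]
orientation: [1.0, -0.0, -0.001, -0.0]
wrist_force: [0.8, 0.8, -0.6]
finger_gap: 0.144
```

```bash
python3 go.py 678 97 255
```

```text
t 22.75 pos [678.4  96.5 253.7] gap mm 13.5 F [ 0.8  0.8 -0.6] tilt/yaw err [-0.     0.002 -0.   ]
tool delta mm [-0.4 -0.5 -1.3]
```

jog_arm(
  commands=[0,-0.3,15,0,0.002,0,8,0,0,15,0,0,0,8,0,0,12,0,0,0,8,0,0,0,0,0,0,8],
)

```text
t: 23.15
ee_pos: [0.6767, 0.0992, 0.2107]
orientation: [1.0, 0.001, 0.001, -0.001]
wrist_force: [-0.7, -0.2, -0.3]
finger_gap: 0.141
```

```bash
python3 go.py 678 97 150
python3 - <<'E'
from h import *
im=avg("side",4);np.save("s2.npy",im); show(im,240,320,90,190,"f2.png",5.9)
E
```

```text
t 23.15 pos [676.7  99.2 210.7] gap mm 13.3 F [-0.7 -0.2 -0.3] tilt/yaw err [-0.001 -0.001  0.002]
tool delta mm [ 1.3  2.3 60.7]
```

View pics/f2.png

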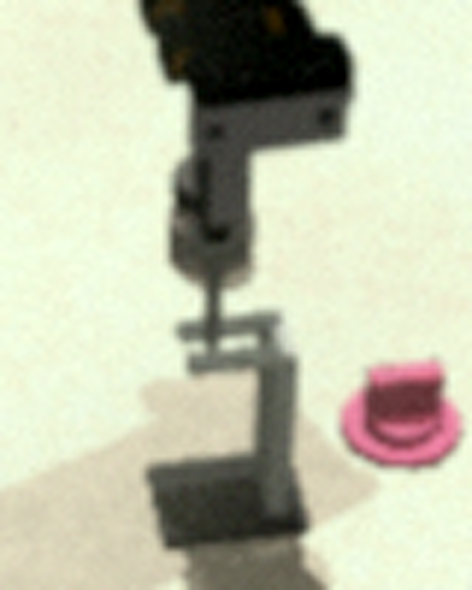

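jog_arm(
  commands=[1,2.3,0,0,0,0.002,8,0,0.3,10,0,0,0,8,0,0.3,10,0,0,0,8,0,0,0,0,0,0,8],
)

```text
t: 23.75
ee_pos: [0.68, 0.096, 0.193]
orientation: [1.0, -0.0, 0.003, -0.001]
wrist_force: [-0.2, 0.5, -1.1]
finger_gap: 0.136
```

```bash
python3 go.py 678 97 150
```

```text
t 23.75 pos [680.  96. 193.] gap mm 12.8 F [-0.2  0.5 -1.1] tilt/yaw err [-0.002 -0.007 -0.001]
tool delta mm [-2.3 -0.9 43. ]
```

jog_arm(
  commands=[-2,-0.5,8,-0.002,-0.007,-0.001,8,0,0,8,0,0,0,8,0,0,8,0,0,0,8,0,0,6,0,0,0,8,0,0,0,0,0,0,8],
)

```text
t: 24.25
ee_pos: [0.6773, 0.0965, 0.1592]
orientation: [1.0, 0.0, -0.001, 0.0]
wrist_force: [-0.1, -0.4, 0.2]
finger_gap: 0.142
```

```bash
python3 go.py 678 97 150
```

```text
t 24.25 pos [677.3  96.5 159.2] gap mm 13.3 F [-0.1 -0.4  0.2] tilt/yaw err [0.    0.003 0.001]
tool delta mm [ 0.7 -0.5  9.2]
```

jog_arm(
  commands=[0.6,0,4,0,0.003,0,8,0,0,4,0,0,0,8,0,0,2,0,0,0,8,0,0,1,0,0,0,8,0,0,0,0,0,0,8],
)

```text
t: 24.75
ee_pos: [0.6787, 0.0966, 0.1488]
orientation: [1.0, 0.0, 0.001, 0.0]
wrist_force: [0.1, -0.4, 0.4]
finger_gap: 0.143
```

```bash
python3 go.py 678 97 148
```

```text
t 24.75 pos [678.7  96.6 148.8] gap mm 13.5 F [ 0.1 -0.4  0.4] tilt/yaw err [ 0.    -0.002  0.   ]
tool delta mm [-0.7 -0.4  0.8]
```

jog_arm(
  commands=[0,0,0.4,0,0,0,8,0,0,0,0,0,0,60,0,0,0,0,0,0,60,0,0,0,0,0,0,60,0,0,0,0,0,0,60,0,0,0,0,0,0,60,0,0,0,0,0,0,60,0,0,0,0,0,0,60],
)

```text
t: 25.55
ee_pos: [0.6789, 0.0966, 0.1485]
orientation: [1.0, 0.0, 0.001, -0.0]
wrist_force: [0.2, 0.1, -0.7]
finger_gap: 0.635
```

```bash
python3 go.py 678 97 148
python3 - <<'E'
from h import *
im=avg("side",4);np.save("s2.npy",im); show(im,240,320,90,190,"f3.png",5.9)
E
```

```text
t 25.55 pos [678.9  96.6 148.5] gap mm 59.7 F [ 0.2  0.1 -0.7] tilt/yaw err [-0.    -0.003  0.   ]
tool delta mm [-0.9 -0.4  0.5]
```

View pics/f3.png

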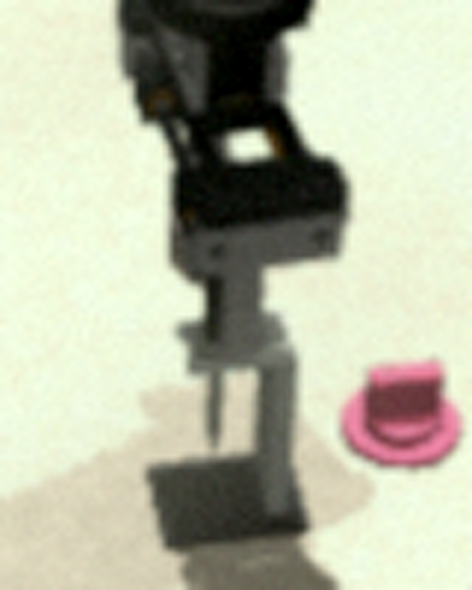

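jog_arm(
  commands=[0,0,-8,0,0,0,60,0,0,-15,0,0,0,60,0,0,-20,0,0,0,60,0,0,-30,0,0,0,60,0,0,-30,0,0,0,60,0,20,0,0,0,0,60,-10,30,0,0,0,0,50,-20,40,0,0,0,0,50,-20,40,0,0,0,0,50,-20,40,0,0,0,0,50],
)

```text
t: 26.75
ee_pos: [0.6098, -0.0706, 0.2668]
orientation: [1.0, 0.006, 0.006, -0.002]
wrist_force: [1.2, 0.1, -0.0]
finger_gap: 0.533
```

```bash
python3 go.py 500 0 230
python3 - <<'E'
from h import *
im=avg("side",4);np.save("s5.npy",im); show(im,170,360,110,360,"g2.png",2.36)
im=avg("top",6);np.save("t5.npy",im); show(im,180,400,130,280,"g1.png",3.5)
E
```

```text
t 26.75 pos [609.8 -70.6 266.8] gap mm 50.1 F [ 1.2  0.1 -0. ] tilt/yaw err [-0.004 -0.012  0.011]
tool delta mm [-109.4  -71.7   35.8]
```

View pics/g1.png

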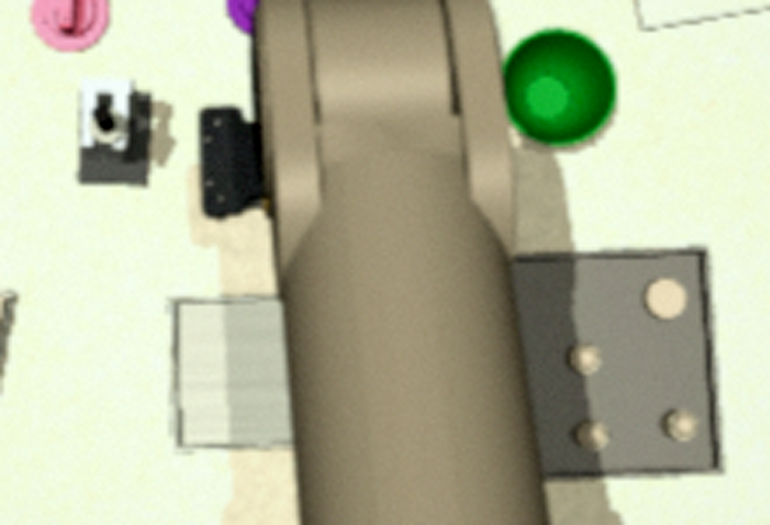

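View pics/g2.png

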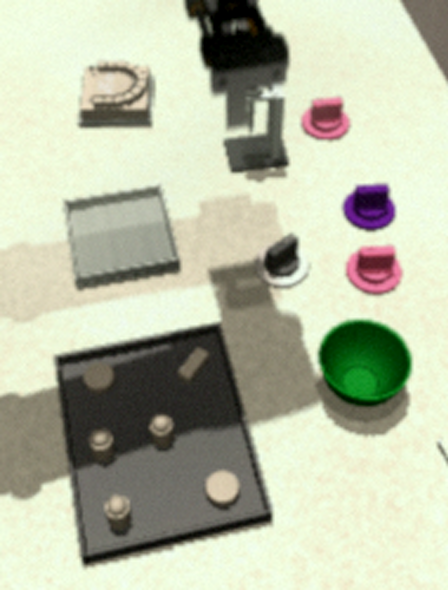

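Run:
```python
from h import *
print(show(np.load("t5.npy"),335,395,215,265,"g3.png",12))
print(show(np.load("s5.npy"),190,250,280,345,"g4.png",9))
```

```text
12
9
```

View pics/g3.png

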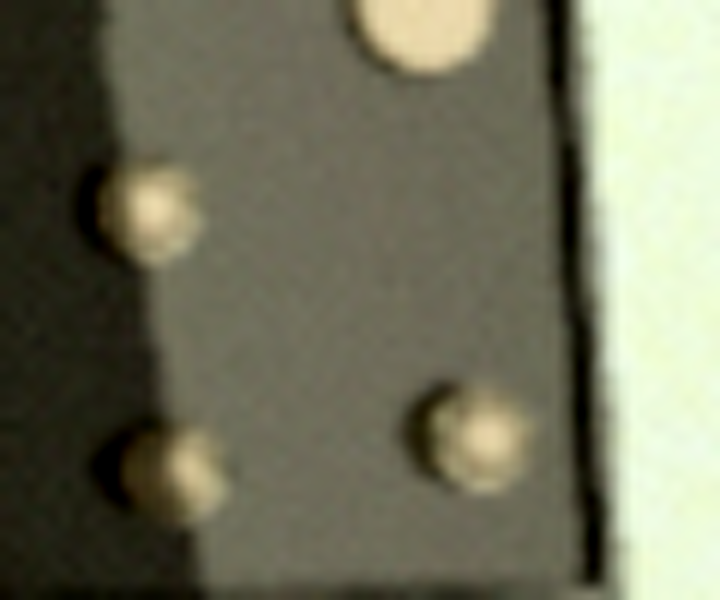

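View pics/g4.png

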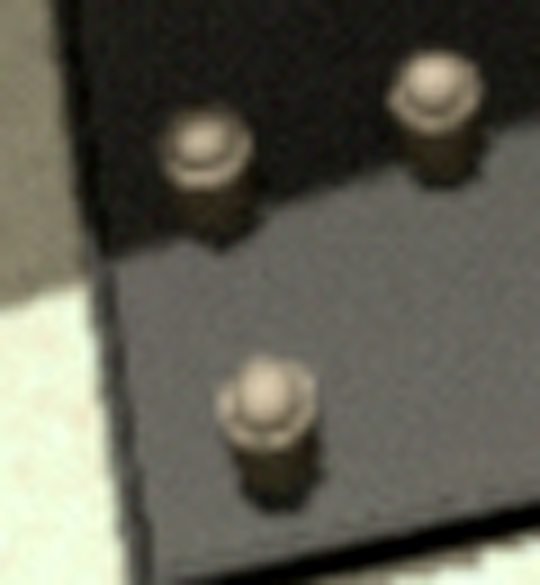

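Run:
```python
from h import *
T=lambda u,v:((u+.5)/12-.5+335,(v+.5)/12-.5+215)
S=lambda u,v:((u+.5)/9-.5+190,(v+.5)/9-.5+280)
q=lambda X:np.round(X*1e3,1)
for n,t,s in(("A",(150,214),(435,93)),("B",(177,472),(206,147)),("C",(478,438),(267,403))):
    print(n,q(px2w("top",*T(*t),.033)),q(px2w("side",*S(*s),.033)),q(tri(S(*s),T(*t))))
c=np.load("top1.npy")
# tray, crate corners from 800-scale picks
for n,p in(("tray",[(357,337),(426,335),(428,402),(360,404)]),("crate",[(475,319),(596,313),(604,412),(481,418)])):
    W=np.array([px2w("top",(u+.5)*.64-.5,(v+.5)*.64-.5,.02) for u,v in p]); print(n,q(W[:,:2]).tolist(),q(W.mean(0)))
```

```text
A [ 484.  -290.5   33. ] [ 488.8 -294.5   33. ] [ 486.1 -291.7   28. ]
B [ 422.1 -294.2   33. ] [ 426.1 -297.    33. ] [ 423.6 -295.    29.5]
C [ 428.5 -367.1   33. ] [ 432.2 -370.4   33. ] [ 429.9 -368.3   28.6]
tray [[541.7, 53.0], [542.4, -76.6], [417.7, -76.7], [417.1, 49.7]] [479.7 -12.6  20. ]
crate [[570.4, -169.7], [576.5, -398.6], [391.4, -403.7], [385.9, -174.3]] [ 481.1 -286.6   20. ]
```

jog_arm(
  commands=[-20,36,18,0,0,0.011,50,-20,36,18,0,0,0,50,-20,36,18,0,0,0,50,-20,36,18,0,0,0,50,-20,36,18,0,0,0,50,-20,36,18,0,0,0,50,0,0,0,0,0,0,50],
)

```text
t: 27.95
ee_pos: [0.4928, -0.2856, 0.1502]
orientation: [1.0, 0.007, 0.006, -0.003]
wrist_force: [0.1, -0.3, 1.0]
finger_gap: 0.53
```

```bash
python3 go.py 486 -291 70
```

```text
t 27.95 pos [ 492.8 -285.6  150.2] gap mm 49.8 F [ 0.1 -0.3  1. ] tilt/yaw err [-0.007 -0.012  0.013]
tool delta mm [-7.8  5.8 80.1]
```

jog_arm(
  commands=[-7,5,0,-0.007,-0.012,0.013,50,0,0,25,0,0,0,50,0,0,25,0,0,0,50,0,0,20,0,0,0,50,0,0,0,0,0,0,50,0,0,0,0,0,0,50],
)

```text
t: 28.55
ee_pos: [0.4888, -0.2883, 0.0801]
orientation: [1.0, 0.001, -0.0, 0.001]
wrist_force: [0.6, 0.6, 0.3]
finger_gap: 0.533
```

```bash
python3 go.py 486 -291 24
python3 - <<'E'
from h import *
im=avg("side",4);np.save("s6.npy",im); show(im,190,270,260,340,"g5.png",7.3)
E
```

```text
t 28.55 pos [ 488.8 -288.3   80.1] gap mm 50.1 F [0.6 0.6 0.3] tilt/yaw err [0.002 0.001 0.002]
tool delta mm [-2.7  2.5 56.1]
```

View pics/g5.png

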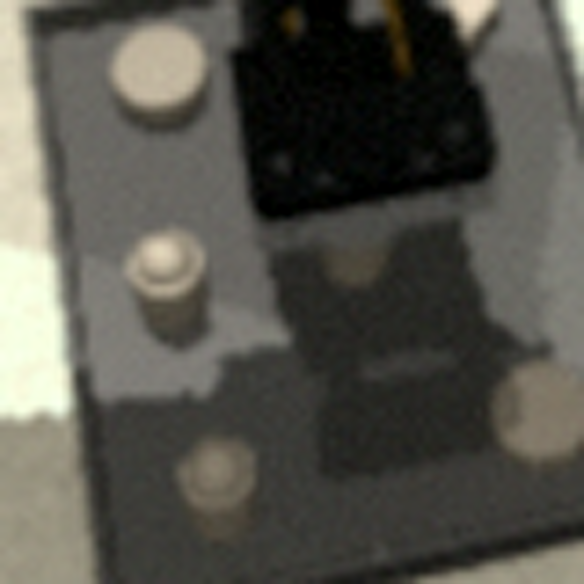

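jog_arm(
  commands=[-2.7,2.5,8,0.002,0,0.002,50,0,0,16,0,0,0,50,0,0,16,0,0,0,50,0,0,10,0,0,0,50,0,0,0,0,0,0,50],
)

```text
t: 29.25
ee_pos: [0.4866, -0.2935, 0.0305]
orientation: [1.0, -0.001, 0.002, 0.001]
wrist_force: [-0.3, -0.6, -0.5]
finger_gap: 0.535
```

```bash
python3 go.py 486 -291 24
```

```text
t 29.25 pos [ 486.6 -293.5   30.5] gap mm 50.3 F [-0.3 -0.6 -0.5] tilt/yaw err [ 0.003 -0.004 -0.002]
tool delta mm [-0.6 -2.5  6.5]
```

jog_arm(
  commands=[0,-2.5,6,0.003,-0.004,0,50,0,0,0,0,0,0,15,0,0,0,0,0,0,15,0,0,0,0,0,0,15,0,0,0,0,0,0,15,0,0,0,0,0,0,15,0,0,0,0,0,0,15,0,0,0,0,0,0,15],
)

```text
t: 30.05
ee_pos: [0.4876, -0.2915, 0.0261]
orientation: [1.0, -0.001, 0.001, 0.0]
wrist_force: [0.4, -0.5, -0.2]
finger_gap: 0.247
```

```bash
python3 go.py 481 -13 80
```

```text
t 30.05 pos [ 487.6 -291.5   26.1] gap mm 23.2 F [ 0.4 -0.5 -0.2] tilt/yaw err [ 0.001 -0.002 -0.003]
tool delta mm [  -7.2 -278.5  -54.1]
```

jog_arm(
  commands=[0,0,-15,0,0,0,15,0,0,-20,0,0,0,15,0,0,-20,0,0,0,15,4,-35,0,0,0,0,15,4,-35,0,0,0,0,15,4,-35,0,0,0,0,15,4,-35,0,0,0,0,15,4,-35,0,0,0,0,15,4,-35,0,0,0,0,15,4,-30,0,0,0,0,15],
)

```text
t: 31.05
ee_pos: [0.5187, -0.0491, 0.0935]
orientation: [1.0, -0.006, 0.005, 0.002]
wrist_force: [0.2, -0.3, 0.0]
finger_gap: 0.252
```

```bash
python3 go.py 519 -13 80
```

```text
t 31.05 pos [518.7 -49.1  93.5] gap mm 23.7 F [ 0.2 -0.3  0. ] tilt/yaw err [ 0.004 -0.01  -0.012]
tool delta mm [ -0.3 -36.1  13.3]
```

jog_arm(
  commands=[0,-20,5,0.004,-0.01,-0.012,15,0,-14,5,0,0,0,15,0,0,15,0,0,0,15,0,0,15,0,0,0,15,0,0,0,0,0,0,15],
)

```text
t: 31.55
ee_pos: [0.5204, -0.0092, 0.0555]
orientation: [1.0, 0.005, 0.001, -0.0]
wrist_force: [0.2, 0.3, 0.1]
finger_gap: 0.248
```

```bash
python3 go.py 519 -13 25.5
```

```text
t 31.55 pos [520.4  -9.2  55.5] gap mm 23.3 F [0.2 0.3 0.1] tilt/yaw err [-0.001 -0.002  0.009]
tool delta mm [-1.5  3.8 30. ]
```

jog_arm(
  commands=[-1.5,3.5,6,0,-0.002,0.009,15,0,0,10,0,0,0,15,0,0,8,0,0,0,15,0,0,0,0,0,0,15],
)

```text
t: 31.95
ee_pos: [0.5193, -0.0145, 0.0312]
orientation: [1.0, -0.001, 0.0, -0.0]
wrist_force: [0.9, -0.8, 0.0]
finger_gap: 0.246
```

```bash
python3 go.py 519 -13 25.5
```

```text
t 31.95 pos [519.3 -14.5  31.2] gap mm 23.1 F [ 0.9 -0.8  0. ] tilt/yaw err [-0.    -0.    -0.002]
tool delta mm [-0.3 -1.5  5.7]
```

jog_arm(
  commands=[0,-1,3,0,0,0,15,0,0,2,0,0,0,15,0,0,0,0,0,0,15],
)

```text
t: 32.25
ee_pos: [0.5195, -0.0135, 0.0259]
orientation: [1.0, -0.001, 0.0, -0.0]
wrist_force: [-0.5, 0.2, -0.9]
finger_gap: 0.248
```

jog_arm(
  commands=[0,0,0.3,0,0,0,15,0,0,0,0,0,0,48,0,0,0,0,0,0,48,0,0,0,0,0,0,48,0,0,0,0,0,0,48,0,0,-10,0,0,0,48,0,0,-15,0,0,0,48,0,0,-20,0,0,0,48,0,0,-25,0,0,0,48],
)

```text
t: 33.15
ee_pos: [0.5179, -0.0133, 0.0975]
orientation: [1.0, -0.001, -0.002, -0.0]
wrist_force: [-0.0, -0.6, 0.8]
finger_gap: 0.512
```

```bash
python3 go.py 424 -294.5 90
python3 - <<'E'
from h import *
im=avg("side",3); show(im,170,310,170,350,"h1.png",3.2)
im=avg("top",3); show(im,180,400,130,280,"h2.png",3.5)
E
```

```text
t 33.15 pos [517.9 -13.3  97.5] gap mm 48.2 F [-0.  -0.6  0.8] tilt/yaw err [-0.     0.004 -0.002]
tool delta mm [-93.4 281.3   7.8]
```

View pics/h1.png

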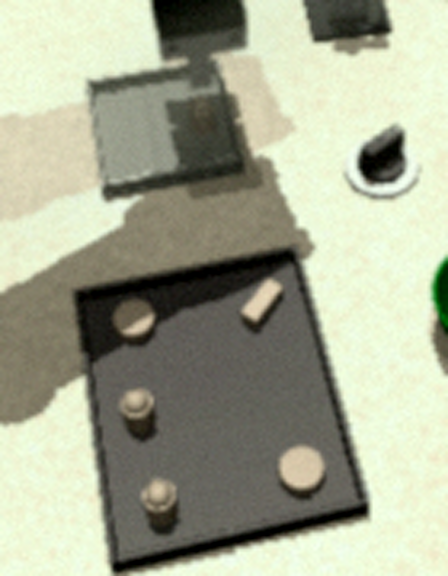

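View pics/h2.png

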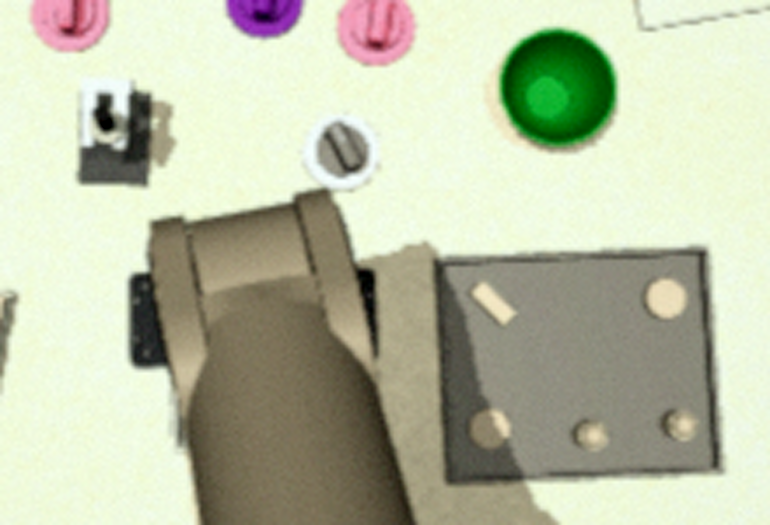

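jog_arm(
  commands=[-11,35,0,0,0.004,0,48,-12,36,0,0,0,0,48,-12,36,0,0,0,0,48,-12,36,0,0,0,0,48,-12,36,0,0,0,0,48,-12,36,0,0,0,0,48,-12,36,0,0,0,0,48,-10,20,0,0,0,0,48,0,0,0,0,0,0,48],
)

```text
t: 34.35
ee_pos: [0.4175, -0.2919, 0.0892]
orientation: [1.0, 0.001, -0.005, -0.002]
wrist_force: [0.5, 0.6, -0.2]
finger_gap: 0.513
```

```bash
python3 go.py 424 -294.5 60
```

```text
t 34.35 pos [ 417.5 -291.9   89.2] gap mm 48.2 F [ 0.5  0.6 -0.2] tilt/yaw err [-0.005  0.01   0.002]
tool delta mm [ 6.8  2.8 29.1]
```

jog_arm(
  commands=[6.8,2.8,5,-0.005,0.01,0.002,48,0,0,16,0,0,0,48,0,0,0,0,0,0,48,0,0,14,0,0,0,48,0,0,14,0,0,0,48,0,0,10,0,0,0,48,0,0,0,0,0,0,48],
)

```text
t: 35.05
ee_pos: [0.4284, -0.2896, 0.0265]
orientation: [1.0, 0.003, 0.0, -0.001]
wrist_force: [-0.1, 0.1, -0.2]
finger_gap: 0.513
```

```bash
python3 go.py 424 -294.5 25
```

```text
t 35.05 pos [ 428.4 -289.6   26.5] gap mm 48.2 F [-0.1  0.1 -0.2] tilt/yaw err [-0.002 -0.001  0.006]
tool delta mm [-4.4  4.9  1.5]
```

jog_arm(
  commands=[-4,4.5,1,0,0,0.006,48,0,0,0,0,0,0,48,0,0,0,0,0,0,15,0,0,0,0,0,0,15,0,0,0,0,0,0,15,0,0,0,0,0,0,15,0,0,0,0,0,0,15,0,0,0,0,0,0,15,0,0,0,0,0,0,15],
)

```text
t: 35.95
ee_pos: [0.4255, -0.2947, 0.0276]
orientation: [1.0, 0.0, 0.002, -0.0]
wrist_force: [0.1, 1.1, -0.8]
finger_gap: 0.247
```

```bash
python3 go.py 481 -13 80
```

```text
t 35.95 pos [ 425.5 -294.7   27.6] gap mm 23.2 F [ 0.1  1.1 -0.8] tilt/yaw err [-0.    -0.003  0.   ]
tool delta mm [  55.8 -281.7  -52.1]
```

jog_arm(
  commands=[0,0,-15,0,0,0,15,0,0,-20,0,0,0,15,0,0,-20,0,0,0,15,7,-35,0,0,0,0,15,7,-35,0,0,0,0,15,7,-35,0,0,0,0,15,7,-35,0,0,0,0,15,7,-35,0,0,0,0,15,7,-35,0,0,0,0,15,7,-30,0,0,0,0,15],
)

```text
t: 36.95
ee_pos: [0.4753, -0.0507, 0.0853]
orientation: [1.0, -0.004, 0.002, 0.0]
wrist_force: [1.1, -0.0, -1.0]
finger_gap: 0.249
```

```bash
python3 go.py 481 -13 80
```

```text
t 36.95 pos [475.3 -50.7  85.3] gap mm 23.4 F [ 1.1 -0.  -1. ] tilt/yaw err [ 0.001 -0.004 -0.008]
tool delta mm [  5.4 -37.7   5.3]
```

jog_arm(
  commands=[3,-20,0,0.001,-0.004,-0.008,15,1,-13,0,0,0,0,15,0,0,0,0,0,0,15,0,0,0,0,0,0,15],
)

```text
t: 37.35
ee_pos: [0.4802, -0.0117, 0.0854]
orientation: [1.0, 0.004, 0.0, -0.001]
wrist_force: [0.0, -0.4, -0.5]
finger_gap: 0.245
```

```bash
python3 go.py 480 -13 60
```

```text
t 37.35 pos [480.2 -11.7  85.4] gap mm 23.0 F [ 0.  -0.4 -0.5] tilt/yaw err [-0.001 -0.001  0.007]
tool delta mm [-0.2  1.3 25.4]
```

jog_arm(
  commands=[0,1,12,0,0,0.007,15,0,0,12,0,0,0,15,0,0,10,0,0,0,15,0,0,0,0,0,0,15],
)

```text
t: 37.75
ee_pos: [0.4795, -0.0158, 0.0479]
orientation: [1.0, -0.002, 0.0, -0.0]
wrist_force: [0.3, 0.7, -0.4]
finger_gap: 0.247
```

```bash
python3 go.py 480 -13 27
```

```text
t 37.75 pos [479.5 -15.8  47.9] gap mm 23.2 F [ 0.3  0.7 -0.4] tilt/yaw err [-0.    -0.    -0.005]
tool delta mm [ 0.5 -2.7 20.9]
```

jog_arm(
  commands=[0,-2,8,0,0,-0.005,15,0,0,8,0,0,0,15,0,0,0,0,0,0,15,0,0,3,0,0,0,15,0,0,0,0,0,0,15],
)

```text
t: 38.25
ee_pos: [0.4792, -0.014, 0.0266]
orientation: [1.0, 0.0, -0.001, -0.0]
wrist_force: [-0.4, -0.5, -0.0]
finger_gap: 0.248
```

```bash
python3 go.py 480 -13 27
```

```text
t 38.25 pos [479.2 -14.   26.6] gap mm 23.3 F [-0.4 -0.5 -0. ] tilt/yaw err [-0.     0.001  0.   ]
tool delta mm [ 0.8 -1.  -0.4]
```

jog_arm(
  commands=[0,0,0,0,0,0,48,0,0,0,0,0,0,48,0,0,0,0,0,0,48,0,0,0,0,0,0,48,0,0,-10,0,0,0,48,0,0,-15,0,0,0,48,0,0,-20,0,0,0,48,0,0,-20,0,0,0,48],
)

```text
t: 39.05
ee_pos: [0.4782, -0.0139, 0.0944]
orientation: [1.0, 0.0, -0.002, -0.0]
wrist_force: [-0.7, -0.3, -0.5]
finger_gap: 0.513
```

```bash
python3 go.py 430.5 -367.5 90
python3 - <<'E'
from h import *
im=avg("side",4); show(im,170,310,170,350,"h3.png",3.2)
E
```

```text
t 39.05 pos [478.2 -13.9  94.4] gap mm 48.3 F [-0.7 -0.3 -0.5] tilt/yaw err [-0.     0.004  0.001]
tool delta mm [-48.  353.6   4.4]
```

View pics/h3.png

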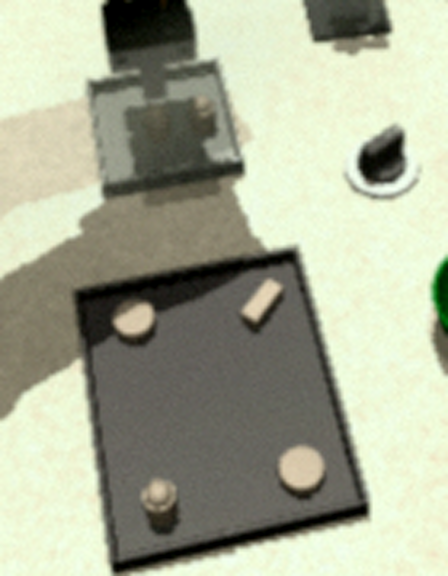

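jog_arm(
  commands=[-5,35,0,0,0.004,0,44,-5,36,0,0,0,0,44,-5,36,0,0,0,0,44,-5,36,0,0,0,0,44,-5,36,0,0,0,0,44,-5,36,0,0,0,0,44,-5,36,0,0,0,0,44,-5,36,0,0,0,0,44,-4,30,0,0,0,0,44,0,0,0,0,0,0,44],
)

```text
t: 40.25
ee_pos: [0.4298, -0.3409, 0.0873]
orientation: [1.0, 0.003, -0.003, -0.002]
wrist_force: [-0.2, 0.2, -0.6]
finger_gap: 0.47
```

```bash
python3 go.py 430.5 -367.5 60
```

```text
t 40.25 pos [ 429.8 -340.9   87.3] gap mm 44.1 F [-0.2  0.2 -0.6] tilt/yaw err [-0.004  0.007  0.006]
tool delta mm [ 0.7 26.7 27.2]
```

jog_arm(
  commands=[1,26,0,-0.004,0.007,0.006,40,0,0,0,0,0,0,40,0,0,12,0,0,0,40,0,0,12,0,0,0,40,0,0,0,0,0,0,40,0,0,0,0,0,0,40],
)

```text
t: 40.85
ee_pos: [0.4294, -0.3635, 0.0572]
orientation: [1.0, 0.001, -0.002, -0.002]
wrist_force: [0.1, -0.3, -0.6]
finger_gap: 0.424
```

```bash
python3 go.py 430.5 -367.5 33
python3 - <<'E'
from h import *
im=avg("side",4); show(im,180,280,260,350,"h4.png",6)
E
```

```text
t 40.85 pos [ 429.4 -363.5   57.2] gap mm 39.9 F [ 0.1 -0.3 -0.6] tilt/yaw err [-0.004  0.005  0.001]
tool delta mm [ 1.2  4.1 24.2]
```

View pics/h4.png

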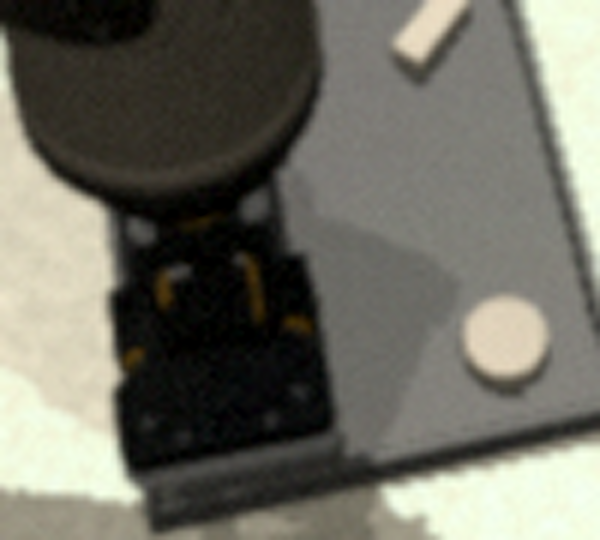

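Only the gripper is visible here, over die C's position. I'll correct laterally before descending.

jog_arm(
  commands=[1.2,4,6,-0.004,0.005,0,40,0,0,0,0,0,0,40,0,0,8,0,0,0,40,0,0,0,0,0,0,40],
)

```text
t: 41.45
ee_pos: [0.4315, -0.3691, 0.0439]
orientation: [1.0, 0.0, 0.002, 0.001]
wrist_force: [-0.0, 0.1, 0.3]
finger_gap: 0.426
```

```bash
python3 go.py 430.5 -367.5 33
```

```text
t 41.45 pos [ 431.5 -369.1   43.9] gap mm 40.0 F [-0.   0.1  0.3] tilt/yaw err [ 0.002 -0.003  0.   ]
tool delta mm [-1.1 -1.6 10.8]
```

jog_arm(
  commands=[-1,-1.5,6,0.002,-0.003,0,40,0,0,5,0,0,0,40,0,0,0,0,0,0,15,0,0,0,0,0,0,15,0,0,0,0,0,0,15,0,0,0,0,0,0,15,0,0,0,0,0,0,15,0,0,0,0,0,0,15],
)

```text
t: 42.25
ee_pos: [0.4304, -0.3673, 0.0317]
orientation: [1.0, 0.0, -0.0, -0.0]
wrist_force: [0.2, 0.2, -0.5]
finger_gap: 0.248
```

```bash
python3 go.py 442 -13 100
```

```text
t 42.25 pos [ 430.4 -367.3   31.7] gap mm 23.3 F [ 0.2  0.2 -0.5] tilt/yaw err [-0.  0.  0.]
tool delta mm [  11.7 -354.4  -68.1]
```

jog_arm(
  commands=[0,0,-12,0,0,0,15,0,0,-18,0,0,0,15,0,0,-20,0,0,0,15,1,-35,0,0,0,0,15,1,-35,0,0,0,0,15,1,-35,0,0,0,0,15,1,-35,0,0,0,0,15,1,-35,0,0,0,0,15,1,-35,0,0,0,0,15,1,-35,0,0,0,0,15],
)

```text
t: 43.25
ee_pos: [0.4393, -0.1201, 0.092]
orientation: [1.0, -0.004, 0.004, 0.002]
wrist_force: [1.1, 0.5, -1.2]
finger_gap: 0.243
```

```bash
python3 go.py 441 -13 90
```

```text
t 43.25 pos [ 439.3 -120.1   92. ] gap mm 22.8 F [ 1.1  0.5 -1.2] tilt/yaw err [ 0.005 -0.007 -0.008]
tool delta mm [   0.8 -107.1    1.5]
```

jog_arm(
  commands=[0.5,-30,0,0.005,-0.007,-0.008,15,0.5,-30,0,0,0,0,15,0,-25,0,0,0,0,15,0,-14,0,0,0,0,15,0,0,0,0,0,0,15,0,0,0,0,0,0,15],
)

```text
t: 43.85
ee_pos: [0.4418, -0.0129, 0.0975]
orientation: [1.0, 0.003, 0.003, 0.0]
wrist_force: [-0.2, -0.2, -0.9]
finger_gap: 0.243
```

```bash
python3 go.py 442 -13 60
```

```text
t 43.85 pos [441.8 -12.9  97.5] gap mm 22.8 F [-0.2 -0.2 -0.9] tilt/yaw err [ 0.    -0.007  0.007]
tool delta mm [-0.1  0.1 37.5]
```

jog_arm(
  commands=[0,0,12,0,-0.007,0.007,15,0,0,14,0,0,0,15,0,0,10,0,0,0,15,0,0,0,0,0,0,15],
)

```text
t: 44.25
ee_pos: [0.4422, -0.0161, 0.0594]
orientation: [1.0, -0.003, -0.0, 0.0]
wrist_force: [0.0, 0.0, 1.1]
finger_gap: 0.242
```

```bash
python3 go.py 442 -13 31
```

```text
t 44.25 pos [442.2 -16.1  59.4] gap mm 22.7 F [0.  0.  1.1] tilt/yaw err [ 0.001  0.    -0.006]
tool delta mm [-0.2 -3.2 28.4]
```

jog_arm(
  commands=[0,-2,10,0,0,-0.006,15,0,0,9,0,0,0,15,0,0,0,0,0,0,15,0,0,5,0,0,0,15,0,0,0,0,0,0,15],
)

```text
t: 44.75
ee_pos: [0.4421, -0.0148, 0.0332]
orientation: [1.0, -0.0, -0.001, 0.001]
wrist_force: [0.5, 0.2, -0.6]
finger_gap: 0.25
```

```bash
python3 go.py 442 -13 31
```

```text
t 44.75 pos [442.1 -14.8  33.2] gap mm 23.5 F [ 0.5  0.2 -0.6] tilt/yaw err [ 0.001  0.001 -0.001]
tool delta mm [-0.1 -1.8  2.2]
```

jog_arm(
  commands=[0,0,2,0,0,0,15,0,0,0,0,0,0,48,0,0,0,0,0,0,48,0,0,0,0,0,0,48,0,0,0,0,0,0,48,0,0,-10,0,0,0,48,0,0,-20,0,0,0,48,0,0,-30,0,0,0,48,0,0,-40,0,0,0,48,0,0,-40,0,0,0,48],
)

```text
t: 45.75
ee_pos: [0.4393, -0.0143, 0.1749]
orientation: [1.0, 0.0, -0.004, 0.0]
wrist_force: [0.1, -0.7, -0.5]
finger_gap: 0.514
```

```bash
python3 go.py 430 -13 90
python3 - <<'E'
from h import *
im=avg("side",4); show(im,190,310,110,260,"k1.png",3.9); show(im,195,260,185,230,"k1b.png",11)
im=avg("top",4); show(im,180,400,130,280,"k2.png",3.5); np.save("t6.npy",im)
E
```

```text
t 45.75 pos [439.3 -14.3 174.9] gap mm 48.3 F [ 0.1 -0.7 -0.5] tilt/yaw err [0.001 0.008 0.   ]
tool delta mm [-8.6 -1.4 84.9]
```

View pics/k1b.png

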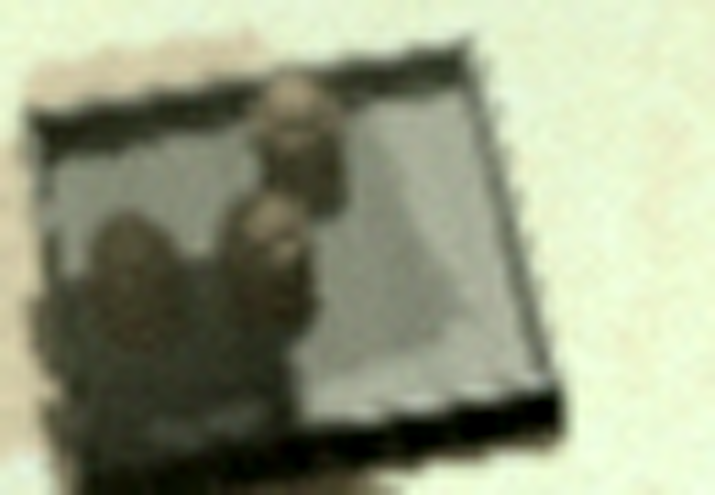

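View pics/k2.png

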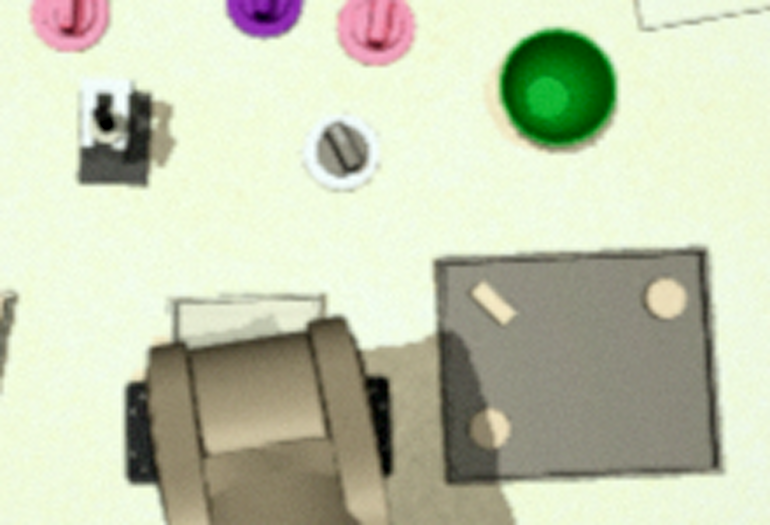

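Run:
```python
from h import *
for p in [(297,125),(268,235),(135,265)]:
    print(np.round(px2w("side",(p[0]+.5)/11-.5+195,(p[1]+.5)/11-.5+185,.032)*1e3,1))
print(show(np.load("t6.npy"),262,300,155,190,"k3.png",16))
```

```text
[493.8  17.5  32. ]
[480.8 -19.2  32. ]
[445.2 -21.8  32. ]
16
```

View pics/k3.png

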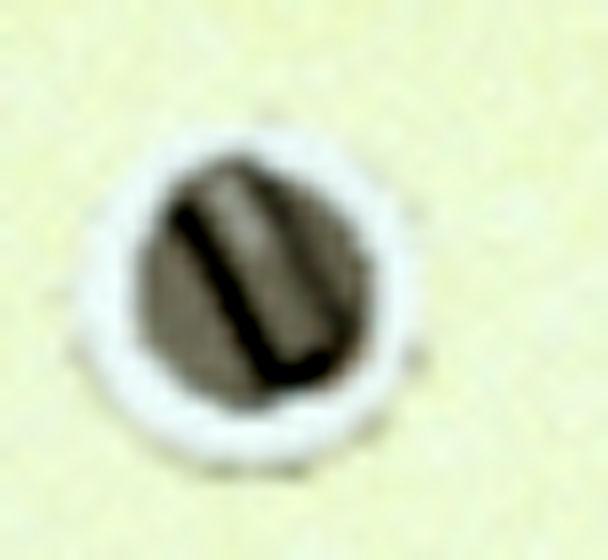

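Run:
```python
from h import *
c=px2w("top",(245+.5)/16-.5+262,(298+.5)/16-.5+155,.006); print(np.round(c*1e3,1))
a=px2w("top",(228+.5)/16-.5+262,(178+.5)/16-.5+155,.044);b=px2w("top",(312+.5)/16-.5+262,(340+.5)/16-.5+155,.044)
print(np.round(a*1e3,1),np.round(b*1e3,1),np.degrees(np.arctan2(*(a-b)[[1,0]])),np.round((a+b)*500,1))
print(np.round(robot.get_state()["qpos"],3))
```

```text
[665.8 -93.9   6. ]
[682.4 -89.   44. ] [ 652.3 -103.4   44. ] 25.54784911342409 [667.4 -96.2  44. ]
[ 0.063  0.106 -0.187  2.142  0.025  0.906 -1.709]
```

jog_arm(
  commands=[27,10,0,0,0.008,0,48,30,11,0,0,0,0,48,30,11,0,0,0,0,48,30,11,0,0,0,0,48,30,11,0,0,0,0,48,30,11,0,0,0,0,48,25,8,0,0,0,0,48,10,4,0,0,0,0,48,0,0,0,0,0,0,48],
)

```text
t: 47.05
ee_pos: [0.6536, -0.0934, 0.1586]
orientation: [1.0, 0.001, -0.01, 0.0]
wrist_force: [-0.4, -0.6, 0.0]
finger_gap: 0.51
```

```bash
python3 go.py 667 -95 130 26
```

```text
t 47.05 pos [653.6 -93.4 158.6] gap mm 47.9 F [-0.4 -0.6  0. ] tilt/yaw err [-0.004  0.02  -0.451]
tool delta mm [14.   1.6 28.3]
```

jog_arm(
  commands=[7,1,0,-0.001,0.005,-0.113,48,3,0,0,-0.001,0.005,-0.113,48,0,0,0,-0.001,0.005,-0.113,48,0,0,0,-0.001,0.005,-0.113,48,0,0,0,0,0,0,48],
)

```text
t: 47.55
ee_pos: [0.6574, -0.0912, 0.1556]
orientation: [0.972, 0.235, -0.003, -0.001]
wrist_force: [-0.1, 0.5, 0.1]
finger_gap: 0.512
```

```bash
python3 go.py 667 -95 90 26
python3 - <<'E'
from h import *
im=avg("side",4);np.save("s7.npy",im); show(im,250,330,160,230,"m1.png",8)
im=avg("top",4);np.save("t7.npy",im); show(im,180,300,130,250,"m2.png",4.9)
E
```

```text
t 47.55 pos [657.4 -91.2 155.6] gap mm 48.2 F [-0.1  0.5  0.1] tilt/yaw err [-0.004  0.005  0.02 ]
tool delta mm [ 7.1  8.  65.5]
```

View pics/m1.png

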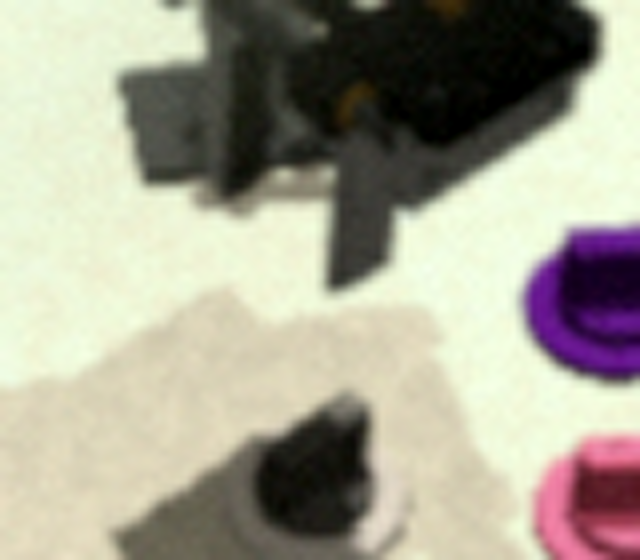

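View pics/m2.png

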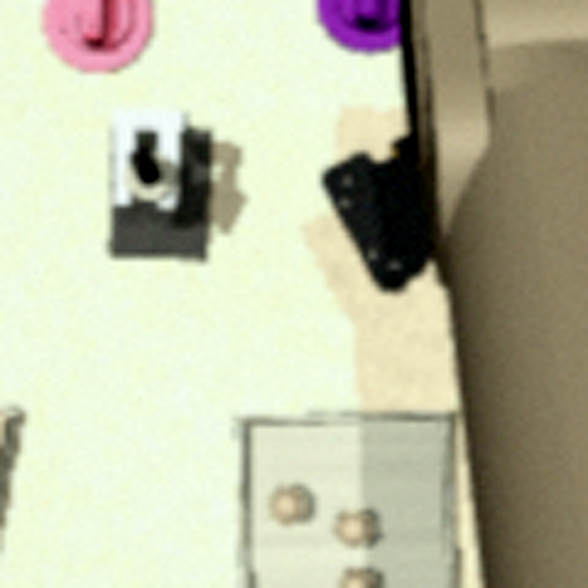

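jog_arm(
  commands=[7,8,10,-0.004,0.005,0.02,48,0,0,20,0,0,0,48,0,0,20,0,0,0,48,0,0,0,0,0,0,48,0,0,0,0,0,0,48],
)

```text
t: 48.45
ee_pos: [0.6715, -0.0966, 0.1027]
orientation: [0.976, 0.22, 0.001, 0.001]
wrist_force: [0.9, -0.7, 0.9]
finger_gap: 0.509
```

```bash
python3 go.py 667 -95 30 26
python3 - <<'E'
from h import *
im=avg("side",4);np.save("s7.npy",im); show(im,250,330,160,230,"m3.png",8)
E
```

```text
t 48.45 pos [671.5 -96.6 102.7] gap mm 47.9 F [ 0.9 -0.7  0.9] tilt/yaw err [ 0.002 -0.002 -0.011]
tool delta mm [-3.5 -3.5 72.6]
```

View pics/m3.png

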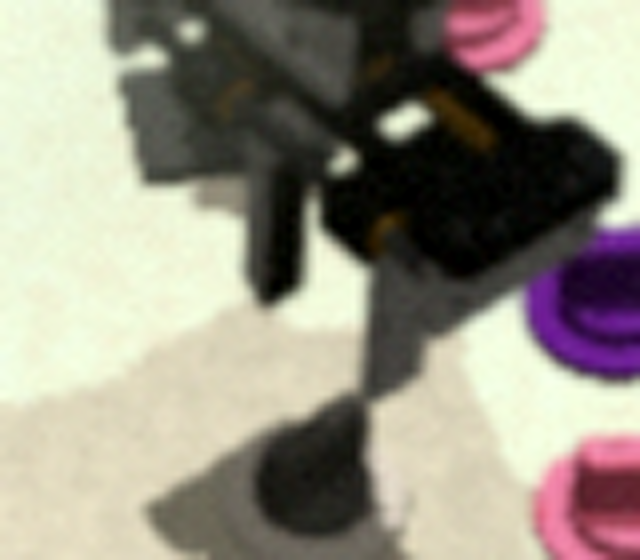

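jog_arm(
  commands=[-3.5,-3.5,10,0.002,-0.002,-0.011,48,0,0,15,0,0,0,48,0,0,0,0,0,0,48],
)

```text
t: 48.95
ee_pos: [0.6672, -0.0948, 0.0781]
orientation: [0.974, 0.226, 0.002, 0.001]
wrist_force: [0.1, -0.9, -0.9]
finger_gap: 0.511
```

```bash
python3 go.py 667 -95 30 26
```

```text
t 48.95 pos [667.2 -94.8  78.1] gap mm 48.0 F [ 0.1 -0.9 -0.9] tilt/yaw err [ 0.002 -0.003  0.001]
tool delta mm [-0.4 -0.  48.1]
```

jog_arm(
  commands=[0,0,12,0.002,-0.003,0,48,0,0,12,0,0,0,48,0,0,0,0,0,0,48],
)

```text
t: 49.25
ee_pos: [0.6669, -0.0948, 0.0513]
orientation: [0.974, 0.226, -0.001, -0.0]
wrist_force: [-0.6, -0.3, -0.1]
finger_gap: 0.51
```

```bash
python3 go.py 667 -95 30 26
```

```text
t 49.25 pos [666.9 -94.8  51.3] gap mm 47.9 F [-0.6 -0.3 -0.1] tilt/yaw err [-0.     0.001  0.001]
tool delta mm [ 0.1  0.2 21.3]
```

jog_arm(
  commands=[0,0,10,0,0,0,48,0,0,10,0,0,0,48,0,0,0,0,0,0,30,0,0,0,0,0,0,20,0,0,0,0,0,0,14,0,0,0,0,0,0,14],
)

```text
t: 49.85
ee_pos: [0.667, -0.0948, 0.0293]
orientation: [0.974, 0.226, -0.001, -0.0]
wrist_force: [0.3, 0.1, 0.3]
finger_gap: 0.208
```

jog_arm(
  commands=[0,0,0,0,0,0,8,0,0,0,0,0,0,8,0,0,0,0,0,0,8],
)

```text
t: 50.15
ee_pos: [0.6675, -0.096, 0.0296]
orientation: [0.974, 0.225, -0.0, 0.001]
wrist_force: [1.1, -1.1, -3.8]
finger_gap: 0.145
```

```bash
python3 go.py 667 -95 30 26; python3 -c "
from station import robot;s=robot.get_state();print(s['torque'],s['qpos'])"
```

```text
t 50.15 pos [667.5 -96.   29.6] gap mm 13.6 F [ 1.1 -1.1 -3.8] tilt/yaw err [0.001 0.    0.001]
tool delta mm [ 0.  -1.1 -0.4]
[ 0.01329759 -0.294684    0.0206617 ] [ 0.18394909  0.62970163 -0.18915306  1.72744107  0.15658681  0.79907903
 -1.19570117]
```

jog_arm(
  commands=[0,0,0,0,0,-0.1,8,0,0,0,0,0,-0.12,8,0,0,0,0,0,-0.12,8,0,0,0,0,0,-0.12,8],
)

```text
t: 50.55
ee_pos: [0.6683, -0.097, 0.0296]
orientation: [0.894, 0.448, 0.0, 0.002]
wrist_force: [3.1, -0.7, -7.1]
finger_gap: 0.147
```

```bash
cat > st.py <<'E'
from h import *
from scipy.spatial.transform import Rotation as Ro
s=robot.get_state(); R=Ro.from_quat(s["orientation"]).as_matrix()
print("yaw",np.round(np.degrees(np.arctan2(R[1,0],R[0,0])),1),"tilt",np.round(R[:2,2],3),"p",np.round(s["ee_pos"]*1e3,1),"F",np.round(s["wrist_force"],1),"T",np.round(s["torque"],2),"q7",np.round(s["qpos"][6],2),"gap",round(s["finger_gap"]*94,1))
E
python3 st.py
```

```text
yaw 53.2 tilt [ 0.002 -0.003] p [668.3 -97.   29.6] F [ 3.1 -0.7 -7.1] T [-0.23 -0.82 -0.07] q7 -0.8 gap 13.8
```

jog_arm(
  commands=[0,0,0.3,0,0,-0.13,8,0,0,0.2,0,0,-0.13,8,0,0,0,0,0,-0.13,8,0,0,0,0,0,-0.13,8,0,0,0,0,0,-0.13,8],
)

```text
t: 51.05
ee_pos: [0.67, -0.0976, 0.0296]
orientation: [0.695, 0.719, 0.001, 0.003]
wrist_force: [4.1, 0.4, -9.3]
finger_gap: 0.147
```

```bash
python3 st.py
```

```text
yaw 92.0 tilt [ 0.006 -0.003] p [670.  -97.6  29.6] F [ 4.1  0.4 -9.3] T [ 0.07 -0.9  -0.04] q7 -0.22 gap 13.8
```

jog_arm(
  commands=[0.5,0,0.6,0,0,-0.13,8,0,0,0.4,0,0,-0.13,8,0,0,0.3,0,0,-0.13,8,0,0,0,0,0,-0.13,8,0,0,0,0,0,-0.13,8],
)

```text
t: 51.55
ee_pos: [0.6718, -0.097, 0.0297]
orientation: [0.417, 0.909, 0.0, 0.005]
wrist_force: [5.3, 1.7, -9.1]
finger_gap: 0.148
```

```bash
python3 st.py
```

```text
yaw 130.8 tilt [ 0.009 -0.003] p [671.8 -97.   29.7] F [ 5.3  1.7 -9.1] T [ 0.37 -0.9  -0.04] q7 0.36 gap 13.9
```

```bash
python3 go.py 671 -96.5 29 130.8
```

```text
t 51.55 pos [671.8 -97.   29.7] gap mm 13.9 F [ 5.3  1.7 -9.1] tilt/yaw err [ 0.005  0.008 -0.001]
tool delta mm [ 0.9 -0.3  0.6]
```

jog_arm(
  commands=[0.5,0,0.4,0.005,0.008,-0.13,8,0,0,0.3,0,0,-0.13,8,0,0,0.3,0,0,-0.13,8,0,0,0,0,0,-0.13,8,0,0,0,0,0,-0.13,8],
)

```text
t: 52.05
ee_pos: [0.6728, -0.0955, 0.0296]
orientation: [0.091, 0.996, 0.0, 0.001]
wrist_force: [3.5, 1.2, -5.5]
finger_gap: 0.156
```

```bash
python3 st.py
```

```text
yaw 169.6 tilt [0.002 0.   ] p [672.8 -95.5  29.6] F [ 3.5  1.2 -5.5] T [-0.09 -1.03 -0.72] q7 0.96 gap 14.6
```

jog_arm(
  commands=[0,0,0,0,0,-0.06,8],
)

```text
t: 52.15
ee_pos: [0.6726, -0.0955, 0.0296]
orientation: [0.059, 0.998, 0.0, 0.001]
wrist_force: [0.5, 0.8, -1.1]
finger_gap: 0.164
```

```bash
python3 st.py
```

```text
yaw 173.3 tilt [0.002 0.001] p [672.6 -95.5  29.6] F [ 0.5  0.8 -1.1] T [ 0.15 -0.25 -0.87] q7 1.01 gap 15.4
```

jog_arm(
  commands=[0,0,0,0,0,-0.03,8,0,0,0,0,0,0,8,0,0,0,0,0,0,50,0,0,0,0,0,0,50,0,0,0,0,0,0,50,0,0,0,0,0,0,50,0,0,0,0,0,0,50,0,0,0,0,0,0,50],
)

```text
t: 52.95
ee_pos: [0.6731, -0.0959, 0.0306]
orientation: [0.044, 0.999, -0.0, 0.002]
wrist_force: [-0.5, 0.8, -0.5]
finger_gap: 0.536
```

```bash
python3 st.py
```

```text
yaw 175.0 tilt [ 0.003 -0.   ] p [673.1 -95.9  30.6] F [-0.5  0.8 -0.5] T [ 0.08 -0.12 -0.03] q7 1.04 gap 50.4
```

jog_arm(
  commands=[0,0,-8,0,0,0,50,0,0,-20,0,0,0,50,0,0,-35,0,0,0,50,0,0,-40,0,0,0,50,0,0,-40,0,0,0,50,12,-40,-10,0,0,0,50,15,-45,0,0,0,0,50,15,-45,0,0,0,0,50,15,-45,0,0,0,0,50,15,-45,0,0,0,0,50],
)

```text
t: 53.95
ee_pos: [0.5841, -0.3048, 0.2054]
orientation: [0.036, 0.999, 0.0, 0.007]
wrist_force: [0.6, 0.5, -0.2]
finger_gap: 0.532
```

jog_arm(
  commands=[15,-40,0,0,0,0,50,15,-40,0,0,0,0,50,15,-30,0,0,0,0,50,0,0,0,0,0,0,50],
)

```text
t: 54.35
ee_pos: [0.5248, -0.4228, 0.2118]
orientation: [0.04, 0.999, -0.002, 0.008]
wrist_force: [0.8, -1.0, -0.8]
finger_gap: 0.531
```

Run:
```python
from h import *
im=avg("side",4);np.save("s8.npy",im); show(im,170,350,100,360,"n1.png",2.28); show(im,250,330,160,230,"n1b.png",8)
im=avg("top",4);np.save("t8.npy",im); show(im,140,400,120,270,"n2.png",3); show(im,262,300,155,190,"n3.png",16)
```

```text
(no output)
```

View pics/n2.png

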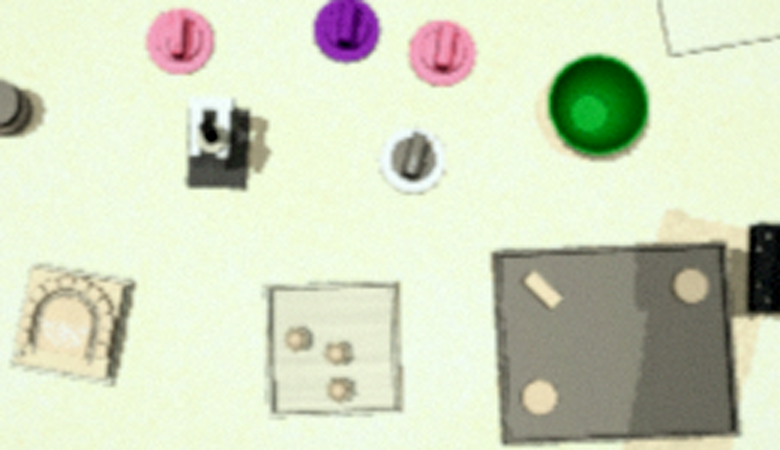

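View pics/n3.png

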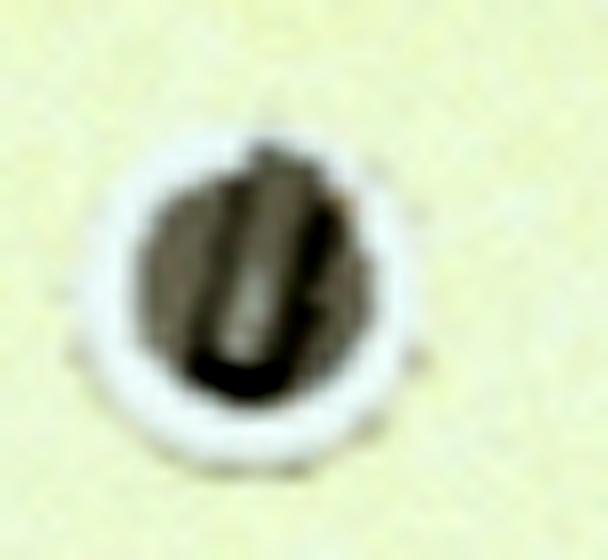

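View pics/n1.png

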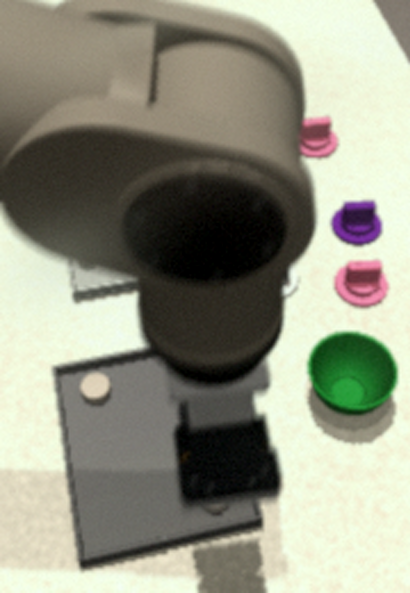

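Run:
```python
from h import *
a=np.load("top1.npy")[147:187,195:235];b=np.load("t8.npy")[147:187,195:235]; print("fork diff mean/max",np.abs(a-b).mean(),np.abs(a-b).max())
print(robot.finish_job())
```

```text
fork diff mean/max 3.9664479166666666 65.2
the job is handed in; nothing more can be done
None
```

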